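Blow off the cocoa stencils

TASK

Blow the cocoa stencils clean before they are used: draw each one forward over the riser board's front edge to get hold of it, and lay them all flat across the two bars of the blow-off rack, side by side. With all of them on the rack and let go, squeeze the air gun's trigger right in against its handle for a good second and a half and let it spring back; then lay all the stencils flat inside the wooden tray. Leave the other things on the table and the board where they stand, upright.

Things in the scene. Friction and masses are not known exactly. Their poses are not given: they have to be found in the camera images.
- stencil_a_center (a point): thin flat aluminium cocoa stencil, 120 mm long (its x), 50 mm wide (its y), 4 mm thick, about 60 g, with dark round openings; all alike. Point: its middle, half-way through the thickness; z normal to the plate. At first it lies flat in a lane of the riser, length along the lane. Absent in some runs (None from the start)
- stencil_b_center (a point): thin flat aluminium cocoa stencil, 120 mm long (its x), 50 mm wide (its y), 4 mm thick, about 60 g, with dark round openings; all alike. Point: its middle, half-way through the thickness; z normal to the plate. At first it lies flat in a lane of the riser, length along the lane. Absent in some runs (None from the start)
- stencil_c_center (a point): thin flat aluminium cocoa stencil, 120 mm long (its x), 50 mm wide (its y), 4 mm thick, about 60 g, with dark round openings; all alike. Point: its middle, half-way through the thickness; z normal to the plate. At first it lies flat in a lane of the riser, length along the lane. Absent in some runs (None from the start)
- riser: fixed bamboo riser board, 224 mm wide, 300 mm deep, top 70 mm above the table, open space in front. Origin: on the table below the middle of its front edge (the one nearest the robot); x runs back over the board, y left, z up. A stencil lying on it slides when pressed lightly with the fingertips and drawn along, and tips off once more than half overhangs
- lanes (a point): middle of the front edge of the riser's top; axes as the riser's. Three lanes run back from this edge, centred at y = -72, 0, +72 mm, each 55 mm wide and 170 mm deep, open at the front edge, with 7 mm high lips at the sides (fingers cannot get at a stencil's sides within its lane) and a 12 mm high stop at the rear
- rack_top (a point): middle of the top of the fixed blow-off rack, 62 mm above the table: two level bars along this y, 224 mm long, outer faces at x = -22 and +22 mm, on an 8 mm base plate. Three stencils fit side by side (such as at y = -80, 0, 80 mm), length along x across both bars, both ends overhanging. x points to the air gun, away from the robot, z up; nozzle tip at x = 76 mm, 21 mm higher
- gun_grip (a point): point on the axis of the air gun's fixed upright black handle, 150 mm above the table, 175 mm behind the rack's middle; axes as rack_top. The handle is 22 mm thick along x and 26 mm wide along y, its top 175 mm and the gun's body below it 96 mm above the table
- trigger_pad (a point): middle of the air gun's grey upright trigger bar, 150 mm above the table; 10 mm thick along x, 18 mm wide, top 165 mm above the table; on the rack's side of the handle, 40 mm from gun_grip when released. Handle and trigger measure 56 mm over their outer faces when released, 41 mm squeezed right in; fingers can come down from above on the two sides of the pair
- trigger (a joint): hinge of the trigger, 70 mm below trigger_pad, rad: 0 released, 0.22 squeezed right in to its stop (over 0.17 counts as right in). A spring pushes it back: about 2 N at trigger_pad to start, 9 N at the end
- tray: loose dark wooden tray, outer 155 mm (its x) by 230 mm (its y), walls 6 mm thick and 22 mm high, floor about 6 mm thick, 0.5 kg, on the table. Origin: centre of its underside, z up. It may get knocked aside
- saucer: bystander: white ceramic saucer, 110 mm across, 14 mm high, on the table. Origin: centre of its underside
- espresso_cup: bystander: steel espresso cup, 60 mm across, 60 mm high, upright at the back of the riser board. Origin: centre of its underside
- coaster: bystander: round wooden coaster, 92 mm across, 10 mm thick, on the table. Origin: centre of its underside
- canister: bystander: clear round canister 100 mm across, 120 mm high, with a black scoop hooked over its rim, on the table. Origin: centre of its underside
- jar: bystander: amber glass jar, 52 mm across, 75 mm high, at the back of the riser board. Origin: centre of its underside

How it is judged:
On the way, in this order (a step that is already met when the one before it is completed fails the run):
1. all stencils lie flat across the rack's bars, let go (x of stencil_a_center in the frame of rack_top between -0.022 and 0.022 m and y of stencil_a_center in the frame of rack_top between -0.112 and 0.112 m and z of stencil_a_center in the frame of rack_top between -0.004 and 0.012 m and angle between each of stencil_a_center, stencil_b_center, stencil_c_center's own z axis and vertical below 0.12 rad and x of stencil_b_center in the frame of rack_top between -0.022 and 0.022 m and y of stencil_b_center in the frame of rack_top between -0.112 and 0.112 m and z of stencil_b_center in the frame of rack_top between -0.004 and 0.012 m and x of stencil_c_center in the frame of rack_top between -0.022 and 0.022 m and y of stencil_c_center in the frame of rack_top between -0.112 and 0.112 m and z of stencil_c_center in the frame of rack_top between -0.004 and 0.012 m and linear speed of each of stencil_a, stencil_b, stencil_c below 0.03 m/s and contact force between the fingers and stencil_a below 0.1 N and contact force between the fingers and stencil_b below 0.1 N and contact force between the fingers and stencil_c below 0.1 N), for 0.3 s.
2. the trigger is squeezed right in for a second with all stencils on the rack (value of joint trigger above 0.17 rad and x of stencil_a_center in the frame of rack_top between -0.022 and 0.022 m and y of stencil_a_center in the frame of rack_top between -0.112 and 0.112 m and z of stencil_a_center in the frame of rack_top between -0.004 and 0.012 m and angle between each of stencil_a_center, stencil_b_center, stencil_c_center's own z axis and vertical below 0.12 rad and x of stencil_b_center in the frame of rack_top between -0.022 and 0.022 m and y of stencil_b_center in the frame of rack_top between -0.112 and 0.112 m and z of stencil_b_center in the frame of rack_top between -0.004 and 0.012 m and x of stencil_c_center in the frame of rack_top between -0.022 and 0.022 m and y of stencil_c_center in the frame of rack_top between -0.112 and 0.112 m and z of stencil_c_center in the frame of rack_top between -0.004 and 0.012 m), for 1 s.
3. the trigger has sprung back with the stencils still on the rack (value of joint trigger below 0.04 rad and x of stencil_a_center in the frame of rack_top between -0.022 and 0.022 m and y of stencil_a_center in the frame of rack_top between -0.112 and 0.112 m and z of stencil_a_center in the frame of rack_top between -0.004 and 0.012 m and angle between each of stencil_a_center, stencil_b_center, stencil_c_center's own z axis and vertical below 0.12 rad and x of stencil_b_center in the frame of rack_top between -0.022 and 0.022 m and y of stencil_b_center in the frame of rack_top between -0.112 and 0.112 m and z of stencil_b_center in the frame of rack_top between -0.004 and 0.012 m and x of stencil_c_center in the frame of rack_top between -0.022 and 0.022 m and y of stencil_c_center in the frame of rack_top between -0.112 and 0.112 m and z of stencil_c_center in the frame of rack_top between -0.004 and 0.012 m), for 0.1 s.
At the end, for the whole second after the job is handed in: every stencil present lies flat (within about 10 degrees) and at rest in the tray, its middle inside the walls and no more than 24 mm above the tray's underside; the tray is level and at rest and the trigger is released (below 0.04 rad) (x of stencil_a_center in the frame of tray between -0.0715 and 0.0715 m and y of stencil_a_center in the frame of tray between -0.109 and 0.109 m and z of stencil_a_center in the frame of tray between 0 and 0.024 m and angle between each of stencil_a_center, stencil_b_center, stencil_c_center's own z axis and vertical below 0.17 rad and linear speed of each of stencil_a, stencil_b, stencil_c, tray below 0.03 m/s and x of stencil_b_center in the frame of tray between -0.0715 and 0.0715 m and y of stencil_b_center in the frame of tray between -0.109 and 0.109 m and z of stencil_b_center in the frame of tray between 0 and 0.024 m and x of stencil_c_center in the frame of tray between -0.0715 and 0.0715 m and y of stencil_c_center in the frame of tray between -0.109 and 0.109 m and z of stencil_c_center in the frame of tray between 0 and 0.024 m and value of joint trigger below 0.04 rad and angle between tray's own z axis and vertical below 0.1 rad); the robot touches nothing.
It fails at once if a bystander is shoved more than 3 cm or tipped over (distance of any of saucer, espresso_cup, coaster, canister, jar from where it was at the start of the episode above 0.03 m or angle between any of saucer, espresso_cup, coaster, canister, jar's own z axis and vertical above 0.5 rad).
Of stencil_a, stencil_b, stencil_c only 2 to 3 are there at a start; the rules pass over those that are not, and their reading is None.
At some moment in a run one of tray may be knocked a few centimetres aside while the robot is not near it.
It also fails if it takes over 210 s, if anything falls off the work surface, if the arm or the gripper's body presses on something with over 40 N, if the wrist force passes 120 N, or if a joint passes its speed limit or range.

ROBOT

A 6-joint arm with a two-finger parallel gripper is mounted at the origin on the work surface. World frame = base frame: x ahead of the robot, y to its left, z up, the work surface at z = 0. Lengths are in m, angles in rad, forces in N, time in s.
With the tool pointing down it reaches from about 0.375 to 0.975 m from the base axis. Payload 3.8 kg.
Tool frame: the origin (TCP) lies midway between the tips of the shut fingers; the grasp point (between the pads) lies 19 mm behind it; z points along the fingers, y is the line along which they close (so a half turn about z gives the same grasp; the last joint's range is limited). The gripper opens to 85 mm and grips with 20 to 120 N. Pads are 22 mm wide; open, the fingers measure 114 mm over their backs; the gripper's body (76 mm by 85 mm) begins 54 mm behind the grasp point. The pads swing forward as they close: fully open they stand 13 mm farther back than shut.
Start: joints at [-1.262, 0.264, 1.604, -0, 1.274, -0.037], TCP at [0.229, -0.635, 0.198] pointing down, gripper open.
Joint ranges: [-2.63, 2.63], [-0.94, 2.18], [0.31, 2.57], [-1.31, 4.45], [0, 2.66], [-2.55, 2.55]. Speed limits (rad/s): [2.57, 2.57, 3.14, 3.14, 3.14, 3.14].

INTERFACE

Orientations are given as a rotation vector (axis times angle).
In Python, from workcell import bot, imaging gives the robot as it stands.
- The arm moves only by the tool step_arm, never from a script. Its argument "series" is a list of rows, each an object of numbers: "grip": the closure, from -1 (fully open) to 1 (shut); "x", "y", "z": the shift along the tool's x, y, z normalised to -1 to 1, where 1 is 500 mm; "ax", "ay", "az": the turn, a rotation vector about the tool's x, y, z normalised to -1 to 1, where 1 is 30 degrees. A call has 1 to 12 rows; each row is the pose to reach, as a shift and turn from the pose commanded when the call began, along the tool's axes at that moment; what a row does not reach only later rows make up. A row lasts 1/10 s, in which the tool goes at most 50 mm and 8.59 degrees, less where a joint would pass 70% of its speed; a pose out of reach is approached as far as the arm can. A call with a number of a shift or a turn outside -1 to 1 is refused whole. A call with a gripper value outside its range is refused whole. The fingers move at their own pace and stop on an object; "force" is the grip in N (left out, the last holds). Time passes only in rows, so rows that repeat a pose let the fingers close. It gives the time, the measured TCP pose, the force, the opening and the grip force at its end, in the units of the state.
- bot.read_state(): the state, without advancing time (a new reading comes with each control period).
- imaging.read_camera(name): name is "scene" or "top"; returns a dict with "img" (384x512x3 uint8, red, green, blue), "fx", "fy", "cx", "cy" (pixels), "R" (3x3) and "t" (3): a world point X has camera coordinates R X + t. Camera axes: x right, y down, z forward; pixel columns grow to the right and rows downward; lengths in m; the calibration is good to about 2 mm. A picture is of the moment at which its call begins. There is no depth.
- bot.finish_job(): hands the job in; it is judged then, once.
The state is a dict: "time": time; "q": joint angles; "joint_vel": joint speeds; "joint_torque": joint torques, N m; "tool_pos": TCP position; "tcp_rot": TCP orientation; "wrist_force": force on the tool from outside, world axes, zero at the start; "torque": the same for the moment, N m; "width": opening from 0.0 (shut) to 1.0 (fully open); "grip_force": force on a finger pad.
Only numpy, scipy, OpenCV 4.12 (cv2) and the standard library are available. Lean on these libraries where they do the work, as an engineer would, in place of code of your own. Each camera call takes 0.05 s, during which the arm holds its last target. There are 200 camera calls.

## Working session

There is one attempt and no reset: what is moved stays moved. The work goes in short steps, Python scripts to look and compute and a tool call to move; the robot and the scene stay as the last step left them, time stands still between calls to the robot, and variables do not carry over. Pictures are saved under pics/ and viewed, at most 14 in all, crops included, and the job is handed in when it is done.

Besides the shell and the picture viewer there is one more tool, called as name(argument=value, ...) on one line, values as JSON. step_arm: Moves the arm, as the interface text tells. Scaled input: -1 to 1 covers 500 mm each way for a shift and 30 degrees each way for a turn. Its arguments: {"type":"object","properties":{"series":{"type":"array","items":{"type":"object","properties":{"grip":{"type":"number"},"x":{"type":"number","minimum":-1,"maximum":1},"y":{"type":"number","minimum":-1,"maximum":1},"z":{"type":"number","minimum":-1,"maximum":1},"ax":{"type":"number","minimum":-1,"maximum":1},"ay":{"type":"number","minimum":-1,"maximum":1},"az":{"type":"number","minimum":-1,"maximum":1}}}},"force":{"type":"number"}},"required":["series"]}

```bash
ls; mkdir -p pics; cat > h.py <<'E'
import numpy as np, cv2
from workcell import bot, imaging
from scipy.spatial.transform import Rotation as Ro
def cam(n): return imaging.read_camera(n)
def ray(c,u,v,z):
    d=c['R'].T@np.array([(u-c['cx'])/c['fx'],(v-c['cy'])/c['fy'],1.]); o=-c['R'].T@c['t']
    return o+d*(z-o[2])/d[2]
def proj(c,X):
    p=c['R']@np.array(X,float)+c['t']; return np.array([c['fx']*p[0]/p[2]+c['cx'],c['fy']*p[1]/p[2]+c['cy']])
def save(c,n,s=1.56): cv2.imwrite('pics/'+n,cv2.resize(c['img'],None,fx=s,fy=s,interpolation=cv2.INTER_CUBIC)[:,:,::-1])
E
python3 - <<'E'
from h import *
for n in('top','scene'):
    c=cam(n); save(c,n+'0.png'); print(n,c['fx'],c['cx'],c['cy'],(-c['R'].T@c['t']).round(3),c['R'].round(3).tolist())
s=bot.read_state(); print(s)
E
```

```text
pics
top 413.50929266265234 254.42162931358 199.88107765246437 [0.343 0.002 1.338] [[-0.095, -0.995, -0.003], [-0.974, 0.094, -0.208], [0.207, -0.017, -0.978]]
scene 371.1162870695688 258.77548141018696 196.1768489492038 [ 1.337 -0.151  1.003] [[0.213, 0.977, -0.01], [0.743, -0.169, -0.647], [-0.634, 0.13, -0.762]]
{'time': 0.1, 'q': array([-1.26191726e+00,  2.64691085e-01,  1.60524143e+00, -5.98892024e-07,
        1.27370121e+00, -3.69042109e-02]), 'joint_vel': array([ 0.00057598, -0.00165662, -0.00182802,  0.0024012 , -0.00198361,
       -0.00067483]), 'joint_torque': array([-3.98354996e-05, -5.16705716e+01, -3.68590629e+01, -8.55704729e-05,
        6.27002286e-03,  1.06658405e-05]), 'tool_pos': array([ 0.22855382, -0.63435348,  0.1969755 ]), 'tcp_rot': array([-3.09276393e+00, -5.40105589e-01,  4.35257234e-04]), 'wrist_force': array([-0.02040553, -0.28826324, -1.95343773]), 'torque': array([ 0.01305053, -0.00965501,  0.00453252]), 'grip_force': 0.0, 'width': 1.0002797859210417}
```

View pics/top0.png

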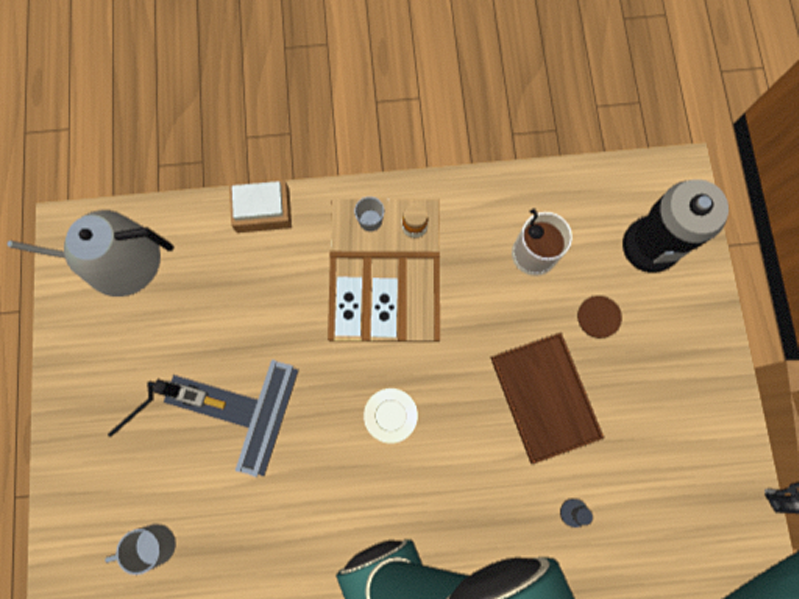

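View pics/scene0.png

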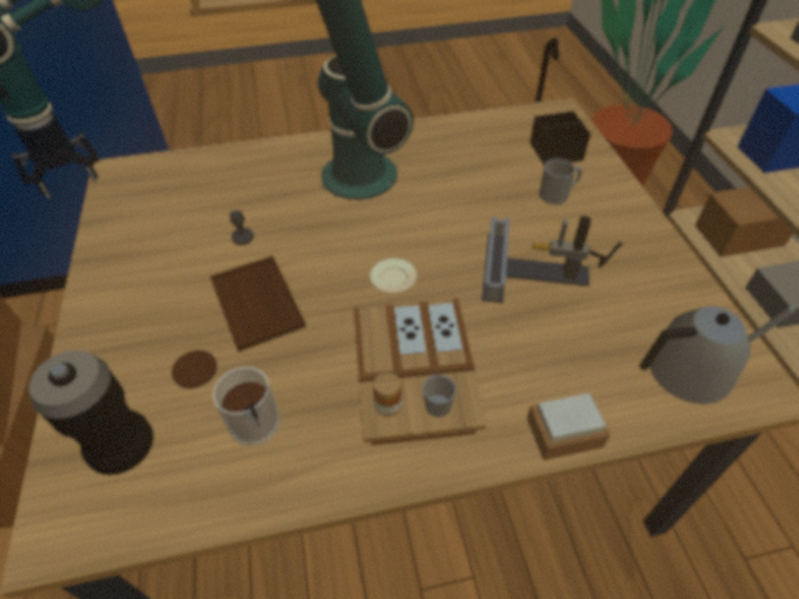

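The top picture shows two stencils, in the left lane (348,306) and the middle lane (384,306); the riser front edge runs (329,340)–(439,341). The rack is about (267,418) with the gun at (160–220,390), the saucer at (390,415) and the tray at about (547,398).

```bash
python3 - <<'E'
from h import *
c=cam('top'); s=cam('scene')
a=cv2.resize(c['img'][225:310,60:200],None,fx=5.7,fy=5.7,interpolation=cv2.INTER_CUBIC)
cv2.imwrite('pics/gun0.png',a[:,:,::-1])
b=cv2.resize(s['img'][130:200,300:410],None,fx=7.2,fy=7.2,interpolation=cv2.INTER_CUBIC)
cv2.imwrite('pics/gun1.png',b[:,:,::-1])
k=1.5625
for n,u,v,z in [('rfl',329,340,.07),('rfr',439,341,.07),('stopL',330,256,.075),('stopR',439,256,.075),('sA',348,306,.074),('sA_f',347,336,.074),('sA_r',350,277,.074),('sB',384,306,.074),('sB_f',383,336,.074),('sB_r',386,278,.074),
 ('t1',491,357,.022),('t2',560,334,.022),('t3',603,437,.022),('t4',531,463,.022),('saucer',391,415,.012),('coaster',600,317,.01)]:
    print(n,ray(c,u/k,v/k,z).round(4))
E
```

```text
rfl [0.5685 0.1202 0.07  ]
rfr [ 0.5455 -0.0973  0.07  ]
stopL [0.7403 0.105  0.075 ]
stopR [ 0.719  -0.1159  0.075 ]
sA [0.633  0.0769 0.074 ]
sA_f [0.5724 0.0837 0.074 ]
sA_r [0.6926 0.0681 0.074 ]
sB [0.6261 0.005  0.074 ]
sB_f [0.5655 0.0126 0.074 ]
sB_r [ 0.6835 -0.0043  0.074 ]
t1 [ 0.5099 -0.2036  0.022 ]
t2 [ 0.5438 -0.3515  0.022 ]
t3 [ 0.3286 -0.4062  0.022 ]
t4 [ 0.2921 -0.256   0.022 ]
saucer [0.4129 0.0117 0.012 ]
coaster [ 0.5735 -0.4434  0.01  ]
```

View pics/gun0.png

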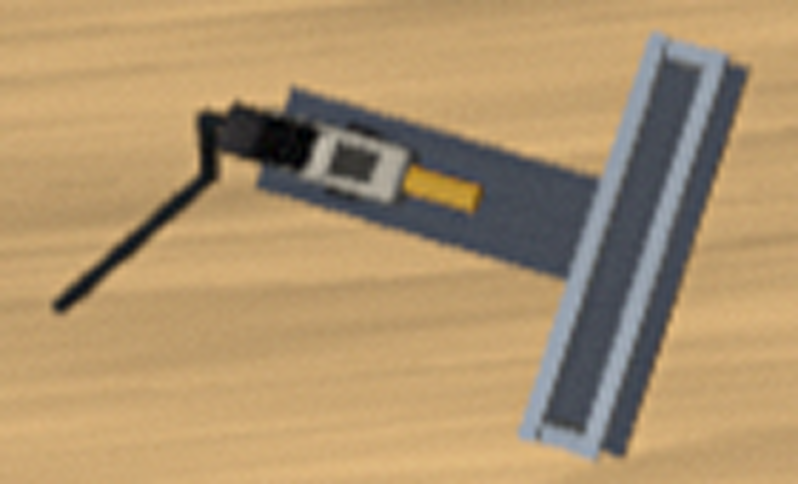

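View pics/gun1.png

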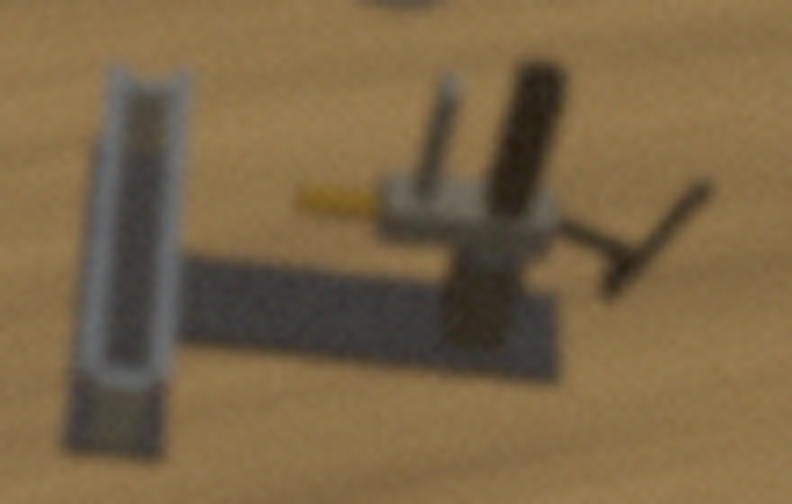

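The zooms show the rack top corners in the top crop at (655,35), (727,55), (600,458), (520,437), and the handle top near (240,130). The scene crop shows the trigger at (450,85) and the handle top at (540,70).

```bash
cat >> h.py <<'E'
def fr(o,yaw): 
    r=Ro.from_euler('z',yaw).as_matrix(); return lambda *p: np.array(o)+r@np.array(p)
def rel(P,yaw,S=None):
    """normalised shift + az turn from current state to tool-down at P with tool-x yaw"""
    S=S or bot.read_state(); R=Ro.from_rotvec(S['tcp_rot'])
    T=Ro.from_euler('z',yaw)*Ro.from_euler('x',np.pi)
    d=R.inv().apply(np.array(P)-S['tool_pos'])/.5
    return d.round(4),((R.inv()*T).as_rotvec()/np.radians(30)).round(3)
E
python3 - <<'E'
from h import *
from scipy.optimize import least_squares
c=cam('top'); s=cam('scene')
loc=np.array([[22,112],[-22,112],[-22,-112],[22,-112]])/1000.
top=[(655,35),(727,55),(600,458),(520,437)]; sc=[(190,72),(110,70),(80,380),(163,380)]
top=np.array(top)/5.7+[60,225]; sc=np.array(sc)/7.2+[300,130]
# decide which top corner is +y: rack x -> world +y(left in top), rack y -> -worldx (down in top)
topO=top[[3,2,1,0]]; scO=sc[[0,1,2,3]]
def f(p,full=False):
    F=fr([p[0],p[1],.062],p[2]); e=[]
    for l,a,b in zip(loc,topO,scO): e+=list(proj(c,F(*l,0))-a)+list(.5*(proj(s,F(*l,0))-b))
    return np.array(e)
r=least_squares(f,[.4,.24,1.3]); print(r.x,np.degrees(r.x[2]),r.fun.round(1))
F=fr([*r.x[:2],0],r.x[2]); 
for P in [F(.175,0,.175),F(.135,0,.165),F(.076,0,.083)]:
    print(P.round(3),(proj(c,P)-[60,225])*5.7,(proj(s,P)-[300,130])*7.2)
print(F(.175,0,.15),F(.135,0,.15))
Z=fr([.557,.0115,0],np.radians(-6))
for p in[(.569,.1202),(.633,.0769),(.6261,.005)]: print(Ro.from_euler('z',6,degrees=True).apply([p[0]-.557,p[1]-.0115,0]))
E
```

```text
[0.42860337 0.25635489 1.19687943] 68.5761398726267 [-0.3 -0.1 -0.6 -0.4 -0.4  0.4 -0.8 -0.8  0.3 -0.5 -0.8 -1.1 -0.5 -0.9
 -0.2 -0.4]
[0.493 0.419 0.175] [241.70562543 131.21400669] [533.08278497  70.62896081]
[0.478 0.382 0.165] [324.78933901 155.31294852] [441.132484    78.59274384]
[0.456 0.327 0.083] [480.77550307 199.16945497] [286.59874959 192.99339122]
[0.49252465 0.41926305 0.15      ] [0.47791407 0.3820269  0.15      ]
[0.00057202 0.10935887 0.        ]
[0.0687475 0.0729859 0.       ]
[0.0694009  0.00075852 0.        ]
```

```bash
cat >> h.py <<'E'
RK=fr([.4286,.2564,0],np.radians(68.6)); RI=fr([.557,.0115,0],np.radians(-6)); rk,ri=np.radians(68.6),np.radians(-6)
E
python3 - <<'E'
from h import *
P=RI(.085,.073,.13); print(P,rel(P,ri))
E
```

```text
[0.64916494 0.07521518 0.13      ] (array([ 1.2724, -1.0508,  0.1363]), array([-0.002,  0.   ,  0.86 ]))
```

step_arm(series=[{"x": 0.1,"y": -0.08,"z": 0,"az": 0.2,"grip": 1},{"x": 0.2,"y": -0.16,"z": 0,"az": 0.4,"grip": 1},{"x": 0.3,"y": -0.24,"z": 0,"az": 0.6,"grip": 1},{"x": 0.4,"y": -0.32,"z": 0,"az": 0.86,"grip": 1},{"x": 0.48,"y": -0.4,"z": 0,"az": 0.86,"grip": 1},{"x": 0.56,"y": -0.46,"z": 0,"az": 0.86,"grip": 1},{"x": 0.64,"y": -0.53,"z": 0,"az": 0.86,"grip": 1},{"x": 0.72,"y": -0.59,"z": 0,"az": 0.86,"grip": 1},{"x": 0.8,"y": -0.66,"z": 0,"az": 0.86,"grip": 1},{"x": 0.88,"y": -0.73,"z": 0,"az": 0.86,"grip": 1},{"x": 0.96,"y": -0.79,"z": 0,"az": 0.86,"grip": 1},{"x": 0.96,"y": -0.79,"z": 0,"az": 0.86,"grip": 1}])

```text
validation failed for argument at $.se...
```

```bash
python3 - <<'E'
from h import *
P=RI(.085,.073,.09); print(P,rel(P,ri)); s=bot.read_state(); print(s['time'],s['q'].round(2),s['width'],s['wrist_force'])
E
```

```text
[0.64916494 0.07521518 0.09      ] (array([ 1.2724, -1.0507,  0.2163]), array([-0.002,  0.   ,  0.86 ]))
0.3 [-1.26  0.26  1.6   0.    1.27 -0.04] 0.9995738896527248 [-1.06815955  0.00842664  0.09766411]
```

step_arm(series=[{"x": 0.1,"y": -0.08,"z": 0.0,"ax": 0.0,"ay": 0.0,"az": 0.2,"grip": 1.0},{"x": 0.2,"y": -0.16,"z": 0.0,"ax": 0.0,"ay": 0.0,"az": 0.4,"grip": 1.0}])

```text
time: 0.5
tool_pos: [0.2809, -0.5496, 0.1977]
tcp_rot: [-3.135, -0.203, -0.0]
wrist_force: [1.0, 0.5, 0.1]
width: 0.691
grip_force: 0.0
```

```bash
python3 - <<'E'
from h import *
P=RI(.085,.073,.09); print(P,rel(P,ri))
E
```

```text
[0.64916494 0.07521518 0.09      ] (array([ 0.8914, -1.1442,  0.2159]), array([-0.001, -0.   ,  0.447]))
```

step_arm(series=[{"x": 0.08,"y": -0.1,"z": 0.0,"ax": 0.0,"ay": 0.0,"az": 0.2,"grip": 1.0},{"x": 0.16,"y": -0.2,"z": 0.0,"ax": 0.0,"ay": 0.0,"az": 0.447,"grip": 1.0},{"x": 0.7,"y": -0.9,"z": 0.0,"ax": 0.0,"ay": 0.0,"az": 0.447,"grip": 1.0},{"x": 0.7,"y": -0.9,"z": 0.0,"ax": 0.0,"ay": 0.0,"az": 0.447,"grip": 1.0},{"x": 0.7,"y": -0.9,"z": 0.0,"ax": 0.0,"ay": 0.0,"az": 0.447,"grip": 1.0},{"x": 0.7,"y": -0.9,"z": 0.0,"ax": 0.0,"ay": 0.0,"az": 0.447,"grip": 1.0},{"x": 0.7,"y": -0.9,"z": 0.0,"ax": 0.0,"ay": 0.0,"az": 0.447,"grip": 1.0},{"x": 0.7,"y": -0.9,"z": 0.0,"ax": 0.0,"ay": 0.0,"az": 0.447,"grip": 1.0},{"x": 0.7,"y": -0.9,"z": 0.0,"ax": 0.0,"ay": 0.0,"az": 0.447,"grip": 1.0},{"x": 0.7,"y": -0.9,"z": 0.0,"ax": 0.0,"ay": 0.0,"az": 0.447,"grip": 1.0},{"x": 0.7,"y": -0.9,"z": 0.0,"ax": 0.0,"ay": 0.0,"az": 0.447,"grip": 1.0},{"x": 0.7,"y": -0.9,"z": 0.0,"ax": 0.0,"ay": 0.0,"az": 0.447,"grip": 1.0}])

```text
time: 1.7
tool_pos: [0.5683, -0.0525, 0.1984]
tcp_rot: [-3.137, 0.148, -0.002]
wrist_force: [-0.7, 0.1, 0.8]
width: -0.002
grip_force: 0.0
```

```bash
python3 - <<'E'
from h import *
P=RI(.085,.073,.085); print(P,rel(P,ri)); s=bot.read_state(); print(s['time'],s['tool_pos'],s['q'].round(2),s['width'],s['wrist_force'])
E
```

```text
[0.64916494 0.07521518 0.085     ] (array([ 0.1367, -0.2691,  0.2273]), array([-0.003, -0.002,  0.02 ]))
1.7 [ 0.56832306 -0.05245285  0.19838538] [-0.14  0.07  1.83  0.    1.24  1.53] -0.0023339984817073805 [-0.72910537  0.06222973  0.82294841]
```

step_arm(series=[{"x": 0.137,"y": -0.269,"z": 0.0,"ax": 0.0,"ay": 0.0,"az": 0.02,"grip": 1.0},{"x": 0.137,"y": -0.269,"z": 0.0,"ax": 0.0,"ay": 0.0,"az": 0.02,"grip": 1.0},{"x": 0.137,"y": -0.269,"z": 0.0,"ax": 0.0,"ay": 0.0,"az": 0.02,"grip": 1.0},{"x": 0.137,"y": -0.269,"z": 0.0,"ax": 0.0,"ay": 0.0,"az": 0.02,"grip": 1.0},{"x": 0.137,"y": -0.269,"z": 0.08,"ax": 0.0,"ay": 0.0,"az": 0.02,"grip": 1.0},{"x": 0.137,"y": -0.269,"z": 0.16,"ax": 0.0,"ay": 0.0,"az": 0.02,"grip": 1.0},{"x": 0.137,"y": -0.269,"z": 0.2,"ax": 0.0,"ay": 0.0,"az": 0.02,"grip": 1.0},{"x": 0.137,"y": -0.269,"z": 0.224,"ax": 0.0,"ay": 0.0,"az": 0.02,"grip": 1.0},{"x": 0.137,"y": -0.269,"z": 0.234,"ax": 0.0,"ay": 0.0,"az": 0.02,"grip": 1.0},{"x": 0.137,"y": -0.269,"z": 0.24,"ax": 0.0,"ay": 0.0,"az": 0.02,"grip": 1.0}])

```text
time: 2.7
tool_pos: [0.6486, 0.0705, 0.0789]
tcp_rot: [-3.137, 0.17, -0.002]
wrist_force: [-0.5, -0.1, 0.5]
width: 0.003
grip_force: 0.0
```

step_arm(series=[{"x": 0.0,"y": 0.0,"z": 0.004,"ax": 0.0,"ay": 0.0,"az": 0.0,"grip": 1.0},{"x": 0.0,"y": 0.0,"z": 0.006,"ax": 0.0,"ay": 0.0,"az": 0.0,"grip": 1.0},{"x": 0.0,"y": 0.0,"z": 0.008,"ax": 0.0,"ay": 0.0,"az": 0.0,"grip": 1.0},{"x": 0.0,"y": 0.0,"z": 0.008,"ax": 0.0,"ay": 0.0,"az": 0.0,"grip": 1.0}])

```text
time: 3.1
tool_pos: [0.6484, 0.0708, 0.0748]
tcp_rot: [-3.137, 0.17, -0.002]
wrist_force: [0.1, -0.3, -0.0]
width: 0.001
grip_force: 0.0
```

step_arm(series=[{"x": 0.0,"y": 0.0,"z": 0.002,"ax": 0.0,"ay": 0.0,"az": 0.0,"grip": 1.0},{"x": 0.0,"y": 0.0,"z": 0.004,"ax": 0.0,"ay": 0.0,"az": 0.0,"grip": 1.0},{"x": 0.0,"y": 0.0,"z": 0.004,"ax": 0.0,"ay": 0.0,"az": 0.0,"grip": 1.0}])

```text
time: 3.4
tool_pos: [0.6478, 0.0708, 0.072]
tcp_rot: [3.137, -0.17, -0.001]
wrist_force: [-0.1, 0.7, 0.7]
width: 0.001
grip_force: 0.0
```

step_arm(series=[{"x": 0.0,"y": 0.0,"z": 0.002,"ax": 0.0,"ay": 0.0,"az": 0.0,"grip": 1.0},{"x": 0.0,"y": 0.0,"z": 0.004,"ax": 0.0,"ay": 0.0,"az": 0.0,"grip": 1.0},{"x": 0.0,"y": 0.0,"z": 0.004,"ax": 0.0,"ay": 0.0,"az": 0.0,"grip": 1.0}])

```text
time: 3.7
tool_pos: [0.6478, 0.0708, 0.0699]
tcp_rot: [3.137, -0.17, -0.001]
wrist_force: [-0.4, -0.5, -0.7]
width: -0.0
grip_force: 0.0
```

step_arm(series=[{"x": 0.0,"y": 0.0,"z": 0.002,"ax": 0.0,"ay": 0.0,"az": 0.0,"grip": 1.0},{"x": 0.0,"y": 0.0,"z": 0.004,"ax": 0.0,"ay": 0.0,"az": 0.0,"grip": 1.0},{"x": 0.0,"y": 0.0,"z": 0.004,"ax": 0.0,"ay": 0.0,"az": 0.0,"grip": 1.0}])

```text
time: 4.0
tool_pos: [0.6478, 0.0708, 0.0679]
tcp_rot: [3.137, -0.17, -0.001]
wrist_force: [-0.5, 0.7, -0.0]
width: 0.002
grip_force: 0.0
```

```bash
python3 - <<'E'
from h import *
s=cam('scene'); p=proj(s,[.65,.07,.07]).astype(int); print(p)
b=cv2.resize(s['img'][p[1]-50:p[1]+40,p[0]-60:p[0]+60],None,fx=6,fy=6,interpolation=cv2.INTER_CUBIC)
cv2.imwrite('pics/press.png',b[:,:,::-1])
print(bot.read_state()['wrist_force'])
E
```

```text
[283 213]
[ 0.72771374 -0.82297477 -0.0250686 ]
```

View pics/press.png

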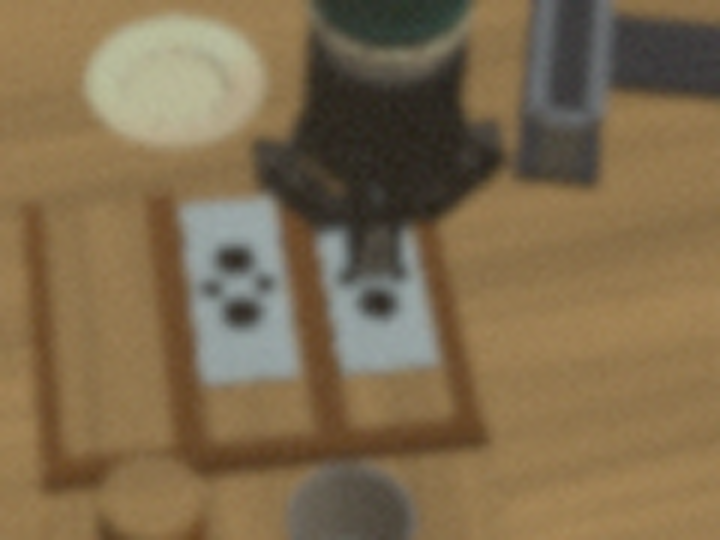

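The picture shows the fingertips at about (375,275), seemingly still just above the plate in the left lane, so I keep going down gently.

step_arm(series=[{"x": 0.0,"y": 0.0,"z": 0.002,"ax": 0.0,"ay": 0.0,"az": 0.0,"grip": 1.0},{"x": 0.0,"y": 0.0,"z": 0.004,"ax": 0.0,"ay": 0.0,"az": 0.0,"grip": 1.0},{"x": 0.0,"y": 0.0,"z": 0.004,"ax": 0.0,"ay": 0.0,"az": 0.0,"grip": 1.0}])

```text
time: 4.35
tool_pos: [0.6478, 0.0708, 0.066]
tcp_rot: [3.137, -0.17, -0.001]
wrist_force: [1.0, -0.2, -0.6]
width: 0.002
grip_force: 0.0
```

step_arm(series=[{"x": 0.0,"y": 0.0,"z": 0.002,"ax": 0.0,"ay": 0.0,"az": 0.0,"grip": 1.0},{"x": 0.0,"y": 0.0,"z": 0.004,"ax": 0.0,"ay": 0.0,"az": 0.0,"grip": 1.0},{"x": 0.0,"y": 0.0,"z": 0.004,"ax": 0.0,"ay": 0.0,"az": 0.0,"grip": 1.0}])

```text
time: 4.65
tool_pos: [0.6478, 0.0708, 0.064]
tcp_rot: [3.137, -0.17, -0.001]
wrist_force: [0.1, 0.2, -0.7]
width: -0.002
grip_force: 0.0
```

step_arm(series=[{"x": 0.0,"y": 0.0,"z": 0.002,"ax": 0.0,"ay": 0.0,"az": 0.0,"grip": 1.0},{"x": 0.0,"y": 0.0,"z": 0.004,"ax": 0.0,"ay": 0.0,"az": 0.0,"grip": 1.0},{"x": 0.0,"y": 0.0,"z": 0.004,"ax": 0.0,"ay": 0.0,"az": 0.0,"grip": 1.0}])

```text
time: 4.95
tool_pos: [0.6478, 0.0708, 0.062]
tcp_rot: [3.137, -0.17, -0.001]
wrist_force: [0.1, -0.9, 0.2]
width: 0.002
grip_force: 0.0
```

step_arm(series=[{"x": 0.0,"y": 0.0,"z": 0.002,"ax": 0.0,"ay": 0.0,"az": 0.0,"grip": 1.0},{"x": 0.0,"y": 0.0,"z": 0.003,"ax": 0.0,"ay": 0.0,"az": 0.0,"grip": 1.0},{"x": 0.0,"y": 0.0,"z": 0.003,"ax": 0.0,"ay": 0.0,"az": 0.0,"grip": 1.0}])

```text
time: 5.25
tool_pos: [0.6479, 0.0707, 0.0606]
tcp_rot: [3.137, -0.17, -0.0]
wrist_force: [-0.5, -0.1, 0.3]
width: 0.003
grip_force: 0.0
```

```bash
python3 - <<'E'
from h import *
s=cam('scene'); c=cam('top'); T=bot.read_state()['tool_pos']; I=[]
for k in (s,c):
    p=proj(k,T); print(p); x,y=int(p[0])-32,int(p[1])-32
    b=cv2.resize(k['img'][y:y+64,x:x+64],None,fx=6,fy=6,interpolation=cv2.INTER_CUBIC).copy()
    for dz,col in((0,(255,0,0)),(.015,(0,255,0))):
        q=(proj(k,T+[0,0,dz])-[x,y]+.5)*6; cv2.circle(b,tuple(q.astype(int)),3,col,1)
    I.append(b)
cv2.imwrite('pics/press2.png',np.hstack(I)[:,:,::-1])
E
```

```text
[283.65851226 214.95999251]
[224.58403057 191.99780375]
```

View pics/press2.png

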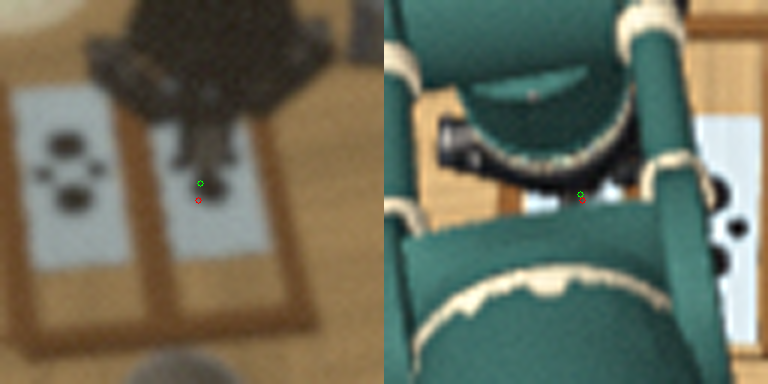

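The left (scene) half shows the fingertips ending at about (208,165), above the projected TCP at (198,200), so the tips are still clear of the plate. I descend further in small steps, watching the force.

step_arm(series=[{"x": 0.0,"y": 0.0,"z": 0.003,"ax": 0.0,"ay": 0.0,"az": 0.0,"grip": 1.0},{"x": 0.0,"y": 0.0,"z": 0.006,"ax": 0.0,"ay": 0.0,"az": 0.0,"grip": 1.0},{"x": 0.0,"y": 0.0,"z": 0.006,"ax": 0.0,"ay": 0.0,"az": 0.0,"grip": 1.0}])

```text
time: 5.65
tool_pos: [0.6477, 0.0707, 0.0573]
tcp_rot: [3.137, -0.17, -0.001]
wrist_force: [0.0, 0.1, 0.2]
width: -0.003
grip_force: 0.0
```

step_arm(series=[{"x": 0.0,"y": 0.0,"z": 0.003,"ax": 0.0,"ay": 0.0,"az": 0.0,"grip": 1.0},{"x": 0.0,"y": 0.0,"z": 0.005,"ax": 0.0,"ay": 0.0,"az": 0.0,"grip": 1.0},{"x": 0.0,"y": 0.0,"z": 0.005,"ax": 0.0,"ay": 0.0,"az": 0.0,"grip": 1.0}])

```text
time: 5.95
tool_pos: [0.6478, 0.0707, 0.0549]
tcp_rot: [3.137, -0.17, -0.001]
wrist_force: [0.4, 0.5, 0.3]
width: 0.002
grip_force: 0.0
```

step_arm(series=[{"x": 0.0,"y": 0.0,"z": 0.003,"ax": 0.0,"ay": 0.0,"az": 0.0,"grip": 1.0},{"x": 0.0,"y": 0.0,"z": 0.005,"ax": 0.0,"ay": 0.0,"az": 0.0,"grip": 1.0},{"x": 0.0,"y": 0.0,"z": 0.005,"ax": 0.0,"ay": 0.0,"az": 0.0,"grip": 1.0}])

```text
time: 6.25
tool_pos: [0.6478, 0.0708, 0.0524]
tcp_rot: [3.137, -0.17, -0.001]
wrist_force: [-1.2, 0.2, -0.4]
width: 0.001
grip_force: 0.0
```

```bash
python3 - <<'E'
from h import *
s=cam('scene'); T=bot.read_state(); print(T['q'],T['wrist_force'],T['joint_torque']); T=T['tool_pos']
k=s; p=proj(k,T+[0,0,.03]); x,y=int(p[0])-40,int(p[1])-35
b=cv2.resize(k['img'][y:y+60,x:x+80],None,fx=10,fy=10,interpolation=cv2.INTER_CUBIC).copy()
for i in range(7):
    q=(proj(k,T+[0,0,.01*i])-[x,y]+.5)*10; cv2.circle(b,tuple(q.astype(int)),3,(255,0,0) if i%2==0 else (0,255,0),1)
cv2.imwrite('pics/press3.png',b[:,:,::-1])
E
```

```text
[7.05882898e-02 3.41859345e-01 1.78658433e+00 2.03969028e-05
 1.01339190e+00 1.74951765e+00] [-0.76983445  0.01396772 -0.41458459] [-1.13702525e-03 -5.14942682e+01 -3.25756788e+01  1.64705584e-04
 -2.58267020e-03  3.58338605e-05]
```

View pics/press3.png

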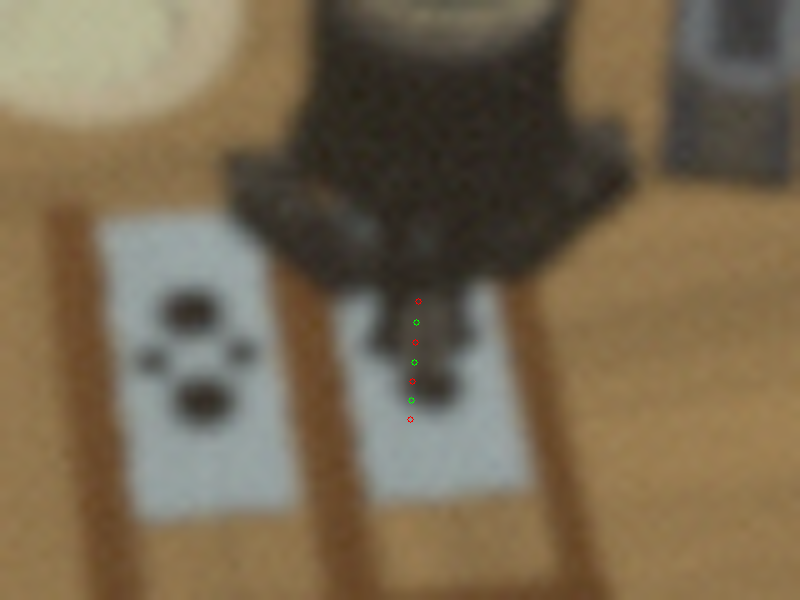

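The finger column ends near (425,360), about 30 mm of projected height above the reported TCP. The dark blobs at (380,340) and (470,340) are the stencil's small openings. I continue down until contact, which will give me the true tip offset.

step_arm(series=[{"x": 0.0,"y": 0.0,"z": 0.003,"ax": 0.0,"ay": 0.0,"az": 0.0,"grip": 1.0},{"x": 0.0,"y": 0.0,"z": 0.006,"ax": 0.0,"ay": 0.0,"az": 0.0,"grip": 1.0},{"x": 0.0,"y": 0.0,"z": 0.006,"ax": 0.0,"ay": 0.0,"az": 0.0,"grip": 1.0}])

```text
time: 6.6
tool_pos: [0.6477, 0.0708, 0.0493]
tcp_rot: [3.137, -0.17, -0.001]
wrist_force: [0.7, 0.5, 0.5]
width: 0.002
grip_force: 0.0
```

step_arm(series=[{"x": 0.0,"y": 0.0,"z": 0.003,"ax": 0.0,"ay": 0.0,"az": 0.0,"grip": 1.0},{"x": 0.0,"y": 0.0,"z": 0.005,"ax": 0.0,"ay": 0.0,"az": 0.0,"grip": 1.0},{"x": 0.0,"y": 0.0,"z": 0.005,"ax": 0.0,"ay": 0.0,"az": 0.0,"grip": 1.0}])

```text
time: 6.9
tool_pos: [0.6477, 0.0708, 0.0469]
tcp_rot: [3.137, -0.17, -0.001]
wrist_force: [1.0, -0.2, -0.1]
width: 0.002
grip_force: 0.0
```

step_arm(series=[{"x": 0.0,"y": 0.0,"z": 0.003,"ax": 0.0,"ay": 0.0,"az": 0.0,"grip": 1.0},{"x": 0.0,"y": 0.0,"z": 0.005,"ax": 0.0,"ay": 0.0,"az": 0.0,"grip": 1.0},{"x": 0.0,"y": 0.0,"z": 0.005,"ax": 0.0,"ay": 0.0,"az": 0.0,"grip": 1.0}])

```text
time: 7.2
tool_pos: [0.6478, 0.0708, 0.0444]
tcp_rot: [3.137, -0.17, -0.001]
wrist_force: [-0.7, 0.1, 0.1]
width: -0.0
grip_force: 0.0
```

step_arm(series=[{"x": 0.0,"y": 0.0,"z": 0.003,"ax": 0.0,"ay": 0.0,"az": 0.0,"grip": 1.0},{"x": 0.0,"y": 0.0,"z": 0.005,"ax": 0.0,"ay": 0.0,"az": 0.0,"grip": 1.0},{"x": 0.0,"y": 0.0,"z": 0.005,"ax": 0.0,"ay": 0.0,"az": 0.0,"grip": 1.0}])

```text
time: 7.5
tool_pos: [0.6478, 0.0708, 0.0419]
tcp_rot: [3.137, -0.17, -0.001]
wrist_force: [-0.8, 0.5, -0.1]
width: 0.003
grip_force: 0.0
```

```bash
python3 - <<'E'
from h import *
for i in range(3):
    s=cam('scene'); T=bot.read_state(); print(T['tool_pos'],T['wrist_force'])
k=s; p=proj(k,[.648,.071,.075]); x,y=int(p[0])-40,int(p[1])-35
b=cv2.resize(k['img'][y:y+60,x:x+80],None,fx=10,fy=10,interpolation=cv2.INTER_CUBIC)
cv2.imwrite('pics/press4.png',b[:,:,::-1])
E
```

```text
[0.64782961 0.07076924 0.04204513] [-0.18161974  0.79404765  0.13944875]
[0.64790628 0.07078184 0.04210796] [ 0.65102154 -0.36029604 -0.30544719]
[0.64795763 0.07076872 0.0421949 ] [0.20797615 0.81868722 0.26391754]
```

View pics/press4.png

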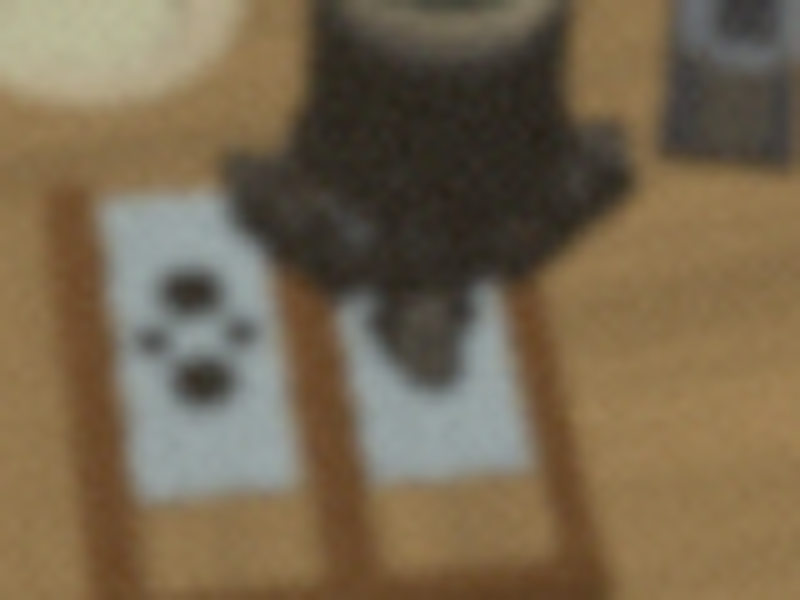

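The finger column now overlaps the rear big opening at (430,370) and is centred in the lane, with no force yet. I continue down.

step_arm(series=[{"x": 0.0,"y": 0.0,"z": 0.003,"ax": 0.0,"ay": 0.0,"az": 0.0,"grip": 1.0},{"x": 0.0,"y": 0.0,"z": 0.005,"ax": 0.0,"ay": 0.0,"az": 0.0,"grip": 1.0},{"x": 0.0,"y": 0.0,"z": 0.005,"ax": 0.0,"ay": 0.0,"az": 0.0,"grip": 1.0}])

```text
time: 7.95
tool_pos: [0.6484, 0.0708, 0.0409]
tcp_rot: [-3.137, 0.17, -0.001]
wrist_force: [-2.3, -0.5, 5.2]
width: 0.001
grip_force: 2.8
```

step_arm(series=[{"x": 0.0,"y": 0.0,"z": 0.003,"ax": 0.0,"ay": 0.0,"az": 0.0,"grip": 1.0},{"x": 0.0,"y": 0.0,"z": 0.005,"ax": 0.0,"ay": 0.0,"az": 0.0,"grip": 1.0},{"x": 0.0,"y": 0.0,"z": 0.005,"ax": 0.0,"ay": 0.0,"az": 0.0,"grip": 1.0}])

```text
time: 8.25
tool_pos: [0.6494, 0.0709, 0.0409]
tcp_rot: [-3.137, 0.17, -0.004]
wrist_force: [-4.7, 0.0, 16.3]
width: 0.003
grip_force: 7.6
```

step_arm(series=[{"x": 0.0,"y": 0.0,"z": 0.003,"ax": 0.0,"ay": 0.0,"az": 0.0,"grip": 1.0},{"x": 0.0,"y": 0.0,"z": 0.005,"ax": 0.0,"ay": 0.0,"az": 0.0,"grip": 1.0},{"x": 0.0,"y": 0.0,"z": 0.005,"ax": 0.0,"ay": 0.0,"az": 0.0,"grip": 1.0}])

```text
time: 8.55
tool_pos: [0.6504, 0.071, 0.0409]
tcp_rot: [-3.136, 0.17, -0.007]
wrist_force: [-8.4, 0.1, 24.9]
width: 0.001
grip_force: 12.4
```

Contact came at reported z = 0.041, so the tips are about 33 mm above the reported TCP. I ease to a light press and draw forward.

step_arm(series=[{"x": 0.0,"y": 0.0,"z": -0.008,"ax": 0.0,"ay": 0.0,"az": 0.0,"grip": 1.0},{"x": -0.01,"y": 0.0,"z": -0.008,"ax": 0.0,"ay": 0.0,"az": 0.0,"grip": 1.0},{"x": -0.025,"y": 0.0,"z": -0.008,"ax": 0.0,"ay": 0.0,"az": 0.0,"grip": 1.0},{"x": -0.04,"y": 0.0,"z": -0.008,"ax": 0.0,"ay": 0.0,"az": 0.0,"grip": 1.0},{"x": -0.055,"y": 0.0,"z": -0.008,"ax": 0.0,"ay": 0.0,"az": 0.0,"grip": 1.0},{"x": -0.07,"y": 0.0,"z": -0.008,"ax": 0.0,"ay": 0.0,"az": 0.0,"grip": 1.0},{"x": -0.08,"y": 0.0,"z": -0.008,"ax": 0.0,"ay": 0.0,"az": 0.0,"grip": 1.0},{"x": -0.09,"y": 0.0,"z": -0.008,"ax": 0.0,"ay": 0.0,"az": 0.0,"grip": 1.0},{"x": -0.1,"y": 0.0,"z": -0.008,"ax": 0.0,"ay": 0.0,"az": 0.0,"grip": 1.0},{"x": -0.1,"y": 0.0,"z": -0.008,"ax": 0.0,"ay": 0.0,"az": 0.0,"grip": 1.0}])

```text
time: 9.55
tool_pos: [0.6006, 0.0764, 0.0409]
tcp_rot: [-3.136, 0.17, -0.009]
wrist_force: [0.1, 0.2, 9.7]
width: 0.001
grip_force: 4.7
```

```bash
python3 - <<'E'
from h import *
k=cam('scene'); p=proj(k,[.6,.05,.075]); x,y=int(p[0])-40,int(p[1])-35
b=cv2.resize(k['img'][y-10:y+60,x:x+90],None,fx=8,fy=8,interpolation=cv2.INTER_CUBIC).copy()
for xx in(-.06,-.04,-.02,0): 
    q=(proj(k,RI(xx,.073,.072))-[x,y-10]+.5)*8; cv2.circle(b,tuple(q.astype(int)),3,(255,0,0),1)
cv2.imwrite('pics/draw1.png',b[:,:,::-1])
E
```

```text
(no output)
```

View pics/draw1.png

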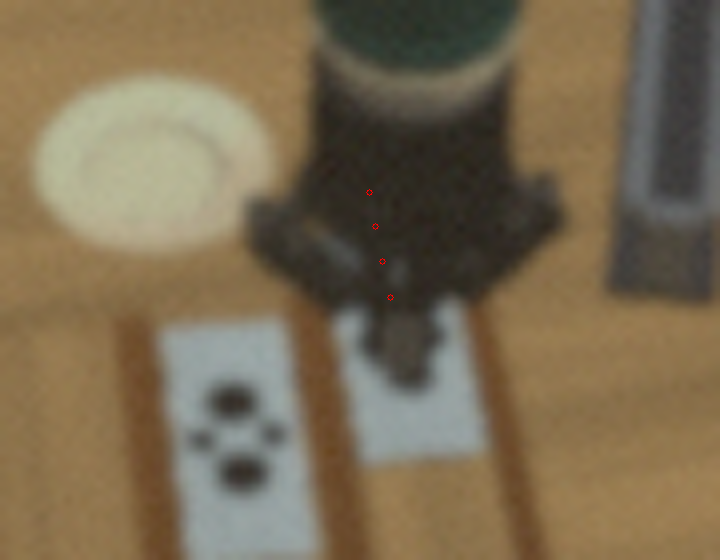

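The left plate has slid forward; its rear edge is at about (425,460) in the crop, between the lips, while the middle plate is untouched.

```bash
python3 - <<'E'
from h import *
k=cam('scene'); p=proj(k,[.6,.05,.075]); x,y=int(p[0])-40,int(p[1])-35
a=ray(k,425/8+x-.5,460/8+y-10-.5,.074)
print(Ro.from_euler('z',6,degrees=True).apply(a-[.557,.0115,0]))
# rear edges by brightness down lanes in riser coords (scene)
g=cv2.cvtColor(k['img'],cv2.COLOR_RGB2HSV)
for Y in(.073,.0):
    print(Y,[(round(X,3),int(k['img'][tuple(np.round(proj(k,RI(X,Y,.074))).astype(int)[::-1])][2])) for X in np.arange(.05,.15,.005)])
E
```

```text
[0.08731675 0.0737271  0.074     ]
0.073 [(np.float64(0.05), 87), (np.float64(0.055), 126), (np.float64(0.06), 153), (np.float64(0.065), 162), (np.float64(0.07), 159), (np.float64(0.075), 164), (np.float64(0.08), 155), (np.float64(0.085), 137), (np.float64(0.09), 78), (np.float64(0.095), 71), (np.float64(0.1), 75), (np.float64(0.105), 73), (np.float64(0.11), 74), (np.float64(0.115), 77), (np.float64(0.12), 72), (np.float64(0.125), 73), (np.float64(0.13), 75), (np.float64(0.135), 73), (np.float64(0.14), 72), (np.float64(0.145), 75)]
0.0 [(np.float64(0.05), 45), (np.float64(0.055), 62), (np.float64(0.06), 98), (np.float64(0.065), 154), (np.float64(0.07), 150), (np.float64(0.075), 122), (np.float64(0.08), 78), (np.float64(0.085), 46), (np.float64(0.09), 67), (np.float64(0.095), 105), (np.float64(0.1), 141), (np.float64(0.105), 161), (np.float64(0.11), 164), (np.float64(0.115), 165), (np.float64(0.12), 159), (np.float64(0.125), 142), (np.float64(0.13), 114), (np.float64(0.135), 85), (np.float64(0.14), 72), (np.float64(0.145), 73)]
```

step_arm(series=[{"x": -0.1,"y": 0.0,"z": -0.1,"ax": 0.0,"ay": 0.0,"az": 0.0,"grip": 1.0},{"x": -0.12,"y": 0.0,"z": -0.2,"ax": 0.0,"ay": 0.0,"az": 0.0,"grip": -1.0},{"x": -0.12,"y": 0.0,"z": -0.2,"ax": 0.0,"ay": 0.0,"az": 0.0,"grip": -1.0},{"x": -0.12,"y": 0.0,"z": -0.2,"ax": 0.0,"ay": 0.0,"az": 0.0,"grip": -1.0},{"x": -0.12,"y": 0.0,"z": -0.2,"ax": 0.0,"ay": 0.0,"az": 0.0,"grip": -1.0},{"x": -0.12,"y": 0.0,"z": -0.2,"ax": 0.0,"ay": 0.0,"az": 0.0,"grip": -1.0}])

```text
time: 10.25
tool_pos: [0.5375, 0.0825, 0.1367]
tcp_rot: [3.137, -0.17, -0.005]
wrist_force: [0.1, 0.1, -0.2]
width: 0.845
grip_force: 0.0
```

```bash
python3 - <<'E'
from h import *
P=RI(-.024,.073,.115); print(P,rel(P,ri)); print(bot.read_state()['tool_pos'])
E
```

```text
[0.54076205 0.08660878 0.115     ] (array([ 0.0058, -0.009 ,  0.0435]), array([ 0.001,  0.006, -0.007]))
[0.53746425 0.08246146 0.13673745]
```

```bash
python3 - <<'E'
from h import *
k=cam('scene'); p=proj(k,[.6,.05,.075]); x,y=int(p[0])-40,int(p[1])-35
for u,v in((408,385),(408,375)):
    a=ray(k,u/8+x-.5,v/8+y-10-.5,.074)
    print(a,Ro.from_euler('z',6,degrees=True).apply(a-[.557,.0115,0]))
print(Ro.from_euler('z',6,degrees=True).apply(np.array([.6006,.0764,0])-[.557,.0115,0]))
c=cam('top'); I=[]
for kk,P in((k,RI(-.02,.073,.072)),(c,RI(-.02,.073,.072))):
    p=proj(kk,P); x,y=int(p[0])-32,int(p[1])-32
    b=cv2.resize(kk['img'][y:y+64,x:x+64],None,fx=6,fy=6,interpolation=cv2.INTER_CUBIC).copy()
    for X in(-.04,-.02,0,.02,.04):
        q=(proj(kk,RI(X,.073,.072))-[x,y]+.5)*6; cv2.circle(b,tuple(q.astype(int)),3,(255,0,0),1)
    I.append(b)
cv2.imwrite('pics/open1.png',np.hstack(I)[:,:,::-1])
E
```

```text
[0.61309772 0.0789109  0.074     ] [0.04874406 0.07290542 0.074     ]
[0.60805119 0.08024308 0.074     ] [0.04358592 0.0737028  0.074     ]
[0.03657726 0.06910191 0.        ]
```

View pics/open1.png

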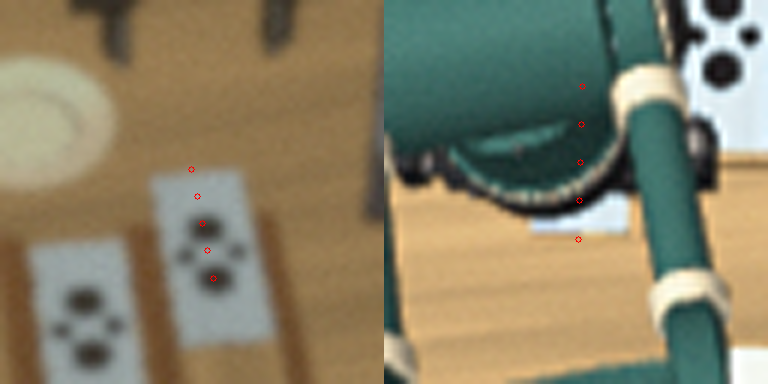

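The left half shows the plate overhanging the front edge by about 34 mm, its front at (195,172). The open fingers at (118,50) and (275,45) straddle it centrally, so I go down and grip.

step_arm(series=[{"x": 0.018,"y": 0.0,"z": 0.0,"ax": 0.0,"ay": 0.0,"az": 0.0,"grip": -1.0},{"x": 0.018,"y": 0.0,"z": 0.06,"ax": 0.0,"ay": 0.0,"az": 0.0,"grip": -1.0},{"x": 0.018,"y": 0.0,"z": 0.12,"ax": 0.0,"ay": 0.0,"az": 0.0,"grip": -1.0},{"x": 0.018,"y": 0.0,"z": 0.17,"ax": 0.0,"ay": 0.0,"az": 0.0,"grip": -1.0},{"x": 0.018,"y": 0.0,"z": 0.21,"ax": 0.0,"ay": 0.0,"az": 0.0,"grip": -1.0},{"x": 0.018,"y": 0.0,"z": 0.225,"ax": 0.0,"ay": 0.0,"az": 0.0,"grip": -1.0},{"x": 0.018,"y": 0.0,"z": 0.225,"ax": 0.0,"ay": 0.0,"az": 0.0,"grip": -1.0}])

```text
time: 11.05
tool_pos: [0.5465, 0.0814, 0.0244]
tcp_rot: [3.136, -0.17, -0.005]
wrist_force: [0.2, -0.2, 0.2]
width: 0.997
grip_force: 0.0
```

step_arm(series=[{"x": 0.0,"y": 0.0,"z": 0.0,"ax": 0.0,"ay": 0.0,"az": 0.0,"grip": 0.2},{"x": 0.0,"y": 0.0,"z": 0.0,"ax": 0.0,"ay": 0.0,"az": 0.0,"grip": 0.6},{"x": 0.0,"y": 0.0,"z": 0.0,"ax": 0.0,"ay": 0.0,"az": 0.0,"grip": 1.0},{"x": 0.0,"y": 0.0,"z": 0.0,"ax": 0.0,"ay": 0.0,"az": 0.0,"grip": 1.0},{"x": 0.0,"y": 0.0,"z": 0.0,"ax": 0.0,"ay": 0.0,"az": 0.0,"grip": 1.0},{"x": 0.0,"y": 0.0,"z": 0.0,"ax": 0.0,"ay": 0.0,"az": 0.0,"grip": 1.0}], force=40)

```text
time: 11.65
tool_pos: [0.549, 0.082, 0.0278]
tcp_rot: [-3.136, 0.17, -0.005]
wrist_force: [0.5, 0.4, 6.5]
width: 0.569
grip_force: 40.3
```

step_arm(series=[{"x": 0.0,"y": 0.0,"z": -0.02,"ax": 0.0,"ay": 0.0,"az": 0.0,"grip": 1.0},{"x": 0.0,"y": 0.0,"z": -0.06,"ax": 0.0,"ay": 0.0,"az": 0.0,"grip": 1.0},{"x": 0.0,"y": 0.0,"z": -0.12,"ax": 0.0,"ay": 0.0,"az": 0.0,"grip": 1.0},{"x": -0.05,"y": 0.0,"z": -0.18,"ax": 0.0,"ay": 0.0,"az": 0.0,"grip": 1.0},{"x": -0.1,"y": 0.0,"z": -0.22,"ax": 0.0,"ay": 0.0,"az": -0.2,"grip": 1.0},{"x": -0.1,"y": 0.0,"z": -0.22,"ax": 0.0,"ay": 0.0,"az": -0.45,"grip": 1.0},{"x": -0.1,"y": 0.0,"z": -0.22,"ax": 0.0,"ay": 0.0,"az": -0.7,"grip": 1.0},{"x": -0.1,"y": 0.0,"z": -0.22,"ax": 0.0,"ay": 0.0,"az": -1.0,"grip": 1.0},{"x": -0.1,"y": 0.0,"z": -0.22,"ax": 0.0,"ay": 0.0,"az": -1.0,"grip": 1.0},{"x": -0.1,"y": 0.0,"z": -0.22,"ax": 0.0,"ay": 0.0,"az": -1.0,"grip": 1.0}])

```text
time: 12.65
tool_pos: [0.4976, 0.0869, 0.1363]
tcp_rot: [3.075, 0.643, -0.0]
wrist_force: [-0.2, 0.8, -0.5]
width: 0.571
grip_force: 41.0
```

```bash
python3 - <<'E'
from h import *
P=RK(-.044,.048,.135); print(P,rel(P,ri+np.radians(60)),rel(P,rk)); S=bot.read_state(); print(S['tool_pos'],S['width'],S['grip_force'],S['q'].round(2))
E
```

```text
[0.36785474 0.23294763 0.135     ] (array([-0.1207, -0.3715,  0.0026]), array([ 0.000e+00,  1.000e-03, -1.013e+00])) (array([-0.1207, -0.3715,  0.0026]), array([ 0.000e+00,  1.000e-03, -1.499e+00]))
[0.49757572 0.08694257 0.13628718] 0.5707444506832717 41.020139849279076 [ 0.12 -0.01  2.03 -0.    1.12  1.28]
```

Shift 90 mm and turn 30°, then the rest.

step_arm(series=[{"x": -0.02,"y": -0.06,"z": 0.0,"ax": 0.0,"ay": 0.0,"az": -0.25,"grip": 1.0},{"x": -0.04,"y": -0.12,"z": 0.0,"ax": 0.0,"ay": 0.0,"az": -0.5,"grip": 1.0},{"x": -0.06,"y": -0.18,"z": 0.0,"ax": 0.0,"ay": 0.0,"az": -0.75,"grip": 1.0},{"x": -0.08,"y": -0.25,"z": 0.0,"ax": 0.0,"ay": 0.0,"az": -1.0,"grip": 1.0},{"x": -0.1,"y": -0.31,"z": 0.0,"ax": 0.0,"ay": 0.0,"az": -1.0,"grip": 1.0},{"x": -0.1,"y": -0.31,"z": 0.0,"ax": 0.0,"ay": 0.0,"az": -1.0,"grip": 1.0},{"x": -0.1,"y": -0.31,"z": 0.0,"ax": 0.0,"ay": 0.0,"az": -1.0,"grip": 1.0}])

```text
time: 13.35
tool_pos: [0.3894, 0.2089, 0.1362]
tcp_rot: [2.801, 1.421, 0.0]
wrist_force: [0.5, 0.3, -0.5]
width: 0.571
grip_force: 41.1
```

```bash
python3 - <<'E'
from h import *
P=RK(-.044,.048,.09); print(P,rel(P,rk)); S=bot.read_state(); print(S['tool_pos'],S['width'],S['grip_force'],S['q'].round(2))
E
```

```text
[0.36785474 0.23294763 0.09      ] (array([ 0.0134, -0.0631,  0.0925]), array([ 0.001,  0.   , -0.493]))
[0.38935318 0.20892522 0.1362486 ] 0.5708765789350251 41.13137570908293 [ 0.44 -0.14  2.15 -0.    1.13  1.07]
```

step_arm(series=[{"x": 0.013,"y": -0.063,"z": 0.0,"ax": 0.0,"ay": 0.0,"az": -0.25,"grip": 1.0},{"x": 0.013,"y": -0.063,"z": 0.0,"ax": 0.0,"ay": 0.0,"az": -0.493,"grip": 1.0},{"x": 0.013,"y": -0.063,"z": 0.06,"ax": 0.0,"ay": 0.0,"az": -0.493,"grip": 1.0},{"x": 0.013,"y": -0.063,"z": 0.12,"ax": 0.0,"ay": 0.0,"az": -0.493,"grip": 1.0},{"x": 0.013,"y": -0.063,"z": 0.16,"ax": 0.0,"ay": 0.0,"az": -0.493,"grip": 1.0},{"x": 0.013,"y": -0.063,"z": 0.16,"ax": 0.0,"ay": 0.0,"az": -0.493,"grip": 1.0},{"x": 0.013,"y": -0.063,"z": 0.16,"ax": 0.0,"ay": 0.0,"az": -0.493,"grip": 1.0}])

```text
time: 14.05
tool_pos: [0.3686, 0.2319, 0.0563]
tcp_rot: [2.597, 1.767, -0.001]
wrist_force: [0.0, 1.2, -0.5]
width: 0.568
grip_force: 41.2
```

```bash
python3 - <<'E'
from h import *
S=bot.read_state(); print(S['tool_pos'],rel(RK(-.044,.048,.022),rk)); I=[]
for n in('scene','top'):
    kk=cam(n); p=proj(kk,RK(0,0,.072)); x,y=int(p[0])-32,int(p[1])-32
    b=cv2.resize(kk['img'][y:y+64,x:x+64],None,fx=6,fy=6,interpolation=cv2.INTER_CUBIC).copy()
    for l in((-.06,.023),(.06,.023),(.06,.073),(-.06,.073)):
        q=(proj(kk,RK(*l,.1))-[x,y]+.5)*6; cv2.circle(b,tuple(q.astype(int)),3,(255,0,0),1)
    I.append(b)
cv2.imwrite('pics/rack1.png',np.hstack(I)[:,:,::-1])
E
```

```text
[0.3685819  0.23192146 0.05627732] (array([ 0.0014, -0.0021,  0.0686]), array([-0.   ,  0.001, -0.004]))
```

View pics/rack1.png

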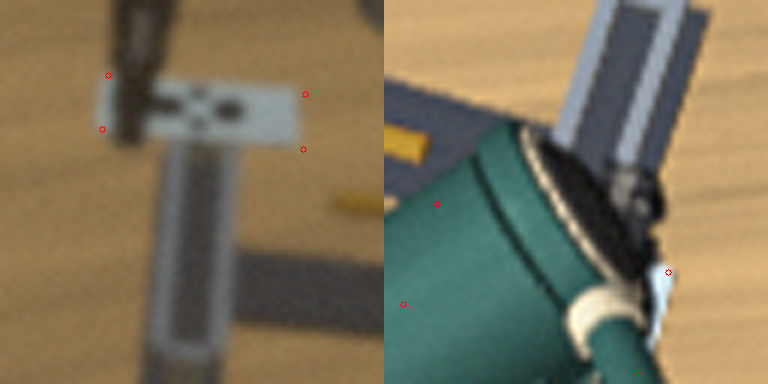

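The scene half shows the plate held level over the rack, from (100,85) to (300,145), within about 4 mm of the target marks. I lower it now.

step_arm(series=[{"x": 0.006,"y": 0.003,"z": 0.03,"ax": 0.0,"ay": 0.0,"az": 0.0,"grip": 1.0},{"x": 0.006,"y": 0.003,"z": 0.055,"ax": 0.0,"ay": 0.0,"az": 0.0,"grip": 1.0},{"x": 0.006,"y": 0.003,"z": 0.065,"ax": 0.0,"ay": 0.0,"az": 0.0,"grip": 1.0},{"x": 0.006,"y": 0.003,"z": 0.07,"ax": 0.0,"ay": 0.0,"az": 0.0,"grip": 1.0},{"x": 0.006,"y": 0.003,"z": 0.07,"ax": 0.0,"ay": 0.0,"az": 0.0,"grip": 1.0}])

```text
time: 14.65
tool_pos: [0.3703, 0.2347, 0.0211]
tcp_rot: [-2.595, -1.77, 0.001]
wrist_force: [0.1, 0.6, -0.3]
width: 0.569
grip_force: 41.2
```

step_arm(series=[{"x": 0.0,"y": 0.0,"z": 0.003,"ax": 0.0,"ay": 0.0,"az": 0.0,"grip": 1.0},{"x": 0.0,"y": 0.0,"z": 0.005,"ax": 0.0,"ay": 0.0,"az": 0.0,"grip": 1.0},{"x": 0.0,"y": 0.0,"z": 0.005,"ax": 0.0,"ay": 0.0,"az": 0.0,"grip": 1.0}])

```text
time: 14.95
tool_pos: [0.3709, 0.235, 0.0196]
tcp_rot: [2.595, 1.77, 0.001]
wrist_force: [-1.6, -1.2, 6.2]
width: 0.568
grip_force: 41.8
```

step_arm(series=[{"x": 0.0,"y": 0.0,"z": 0.002,"ax": 0.0,"ay": 0.0,"az": 0.0,"grip": -0.3},{"x": 0.0,"y": 0.0,"z": 0.002,"ax": 0.0,"ay": 0.0,"az": 0.0,"grip": -0.5},{"x": 0.0,"y": 0.0,"z": 0.002,"ax": 0.0,"ay": 0.0,"az": 0.0,"grip": -0.7},{"x": 0.0,"y": 0.0,"z": 0.002,"ax": 0.0,"ay": 0.0,"az": 0.0,"grip": -0.7},{"x": 0.0,"y": 0.0,"z": -0.03,"ax": 0.0,"ay": 0.0,"az": 0.0,"grip": -0.7},{"x": 0.0,"y": 0.0,"z": -0.1,"ax": 0.0,"ay": 0.0,"az": 0.0,"grip": -0.7},{"x": 0.0,"y": 0.0,"z": -0.2,"ax": 0.0,"ay": 0.0,"az": 0.0,"grip": -0.7},{"x": 0.0,"y": 0.0,"z": -0.22,"ax": 0.0,"ay": 0.0,"az": 0.0,"grip": 1.0},{"x": 0.0,"y": 0.1,"z": -0.22,"ax": 0.0,"ay": 0.0,"az": 0.25,"grip": 1.0},{"x": 0.0,"y": 0.2,"z": -0.22,"ax": 0.0,"ay": 0.0,"az": 0.5,"grip": 1.0},{"x": 0.0,"y": 0.3,"z": -0.22,"ax": 0.0,"ay": 0.0,"az": 0.75,"grip": 1.0},{"x": 0.0,"y": 0.3,"z": -0.22,"ax": 0.0,"ay": 0.0,"az": 1.0,"grip": 1.0}])

```text
time: 16.15
tool_pos: [0.5154, 0.178, 0.1284]
tcp_rot: [2.968, 1.025, 0.004]
wrist_force: [-0.6, 1.1, -0.4]
width: 0.003
grip_force: 0.0
```

```bash
python3 - <<'E'
from h import *
S=bot.read_state(); print(S['tool_pos'],S['time'],S['width']); print(rel(RI(.085,-.003,.09),ri+np.radians(15)))
E
```

```text
[0.51539498 0.17804853 0.12840897] 16.15 0.0030886862389267826
(array([-0.0223,  0.4359,  0.0778]), array([ 0.003, -0.005,  0.97 ]))
```

step_arm(series=[{"x": 0.0,"y": 0.1,"z": 0.0,"ax": 0.0,"ay": 0.0,"az": 0.25,"grip": 1.0},{"x": 0.0,"y": 0.2,"z": 0.0,"ax": 0.0,"ay": 0.0,"az": 0.5,"grip": 1.0},{"x": -0.01,"y": 0.3,"z": 0.0,"ax": 0.0,"ay": 0.0,"az": 0.75,"grip": 1.0},{"x": -0.022,"y": 0.4,"z": 0.0,"ax": 0.0,"ay": 0.0,"az": 0.97,"grip": 1.0},{"x": -0.022,"y": 0.436,"z": 0.0,"ax": 0.0,"ay": 0.0,"az": 0.97,"grip": 1.0},{"x": -0.022,"y": 0.436,"z": 0.0,"ax": 0.0,"ay": 0.0,"az": 0.97,"grip": 1.0},{"x": -0.022,"y": 0.436,"z": 0.0,"ax": 0.0,"ay": 0.0,"az": 0.97,"grip": 1.0},{"x": -0.022,"y": 0.436,"z": 0.0,"ax": 0.0,"ay": 0.0,"az": 0.97,"grip": 1.0}])

```text
time: 16.95
tool_pos: [0.6363, 0.0042, 0.1281]
tcp_rot: [-3.13, -0.263, 0.002]
wrist_force: [0.4, -0.9, -0.0]
width: -0.003
grip_force: 0.0
```

```bash
python3 - <<'E'
from h import *
S=bot.read_state(); print(S['tool_pos'],S['time'],S['width']); print(rel(RI(.085,-.003,.046),ri))
E
```

```text
[0.63632266 0.00423729 0.12814372] 16.95 -0.0033986298488959013
(array([0.0083, 0.0108, 0.1643]), array([-0.001,  0.003,  0.52 ]))
```

step_arm(series=[{"x": 0.008,"y": 0.011,"z": 0.0,"ax": 0.0,"ay": 0.0,"az": 0.26,"grip": 1.0},{"x": 0.008,"y": 0.011,"z": 0.05,"ax": 0.0,"ay": 0.0,"az": 0.52,"grip": 1.0},{"x": 0.008,"y": 0.011,"z": 0.1,"ax": 0.0,"ay": 0.0,"az": 0.52,"grip": 1.0},{"x": 0.008,"y": 0.011,"z": 0.14,"ax": 0.0,"ay": 0.0,"az": 0.52,"grip": 1.0},{"x": 0.008,"y": 0.011,"z": 0.16,"ax": 0.0,"ay": 0.0,"az": 0.52,"grip": 1.0},{"x": 0.008,"y": 0.011,"z": 0.168,"ax": 0.0,"ay": 0.0,"az": 0.52,"grip": 1.0},{"x": 0.008,"y": 0.011,"z": 0.172,"ax": 0.0,"ay": 0.0,"az": 0.52,"grip": 1.0},{"x": 0.008,"y": 0.011,"z": 0.176,"ax": 0.0,"ay": 0.0,"az": 0.52,"grip": 1.0},{"x": 0.008,"y": 0.011,"z": 0.178,"ax": 0.0,"ay": 0.0,"az": 0.52,"grip": 1.0},{"x": 0.008,"y": 0.011,"z": 0.18,"ax": 0.0,"ay": 0.0,"az": 0.52,"grip": 1.0},{"x": 0.008,"y": 0.011,"z": 0.18,"ax": 0.0,"ay": 0.0,"az": 0.52,"grip": 1.0}])

```text
time: 18.05
tool_pos: [0.6435, -0.0019, 0.041]
tcp_rot: [-3.137, 0.168, -0.004]
wrist_force: [-2.5, 0.5, 6.8]
width: 0.001
grip_force: 3.1
```

step_arm(series=[{"x": 0.0,"y": 0.0,"z": 0.002,"ax": 0.0,"ay": 0.0,"az": 0.0,"grip": 1.0},{"x": -0.01,"y": 0.0,"z": 0.002,"ax": 0.0,"ay": 0.0,"az": 0.0,"grip": 1.0},{"x": -0.025,"y": 0.0,"z": 0.002,"ax": 0.0,"ay": 0.0,"az": 0.0,"grip": 1.0},{"x": -0.04,"y": 0.0,"z": 0.002,"ax": 0.0,"ay": 0.0,"az": 0.0,"grip": 1.0},{"x": -0.055,"y": 0.0,"z": 0.002,"ax": 0.0,"ay": 0.0,"az": 0.0,"grip": 1.0},{"x": -0.07,"y": 0.0,"z": 0.002,"ax": 0.0,"ay": 0.0,"az": 0.0,"grip": 1.0},{"x": -0.08,"y": 0.0,"z": 0.002,"ax": 0.0,"ay": 0.0,"az": 0.0,"grip": 1.0},{"x": -0.09,"y": 0.0,"z": 0.002,"ax": 0.0,"ay": 0.0,"az": 0.0,"grip": 1.0},{"x": -0.1,"y": 0.0,"z": 0.002,"ax": 0.0,"ay": 0.0,"az": 0.0,"grip": 1.0},{"x": -0.1,"y": 0.0,"z": 0.002,"ax": 0.0,"ay": 0.0,"az": 0.0,"grip": 1.0}])

```text
time: 19.05
tool_pos: [0.5955, 0.0032, 0.0409]
tcp_rot: [-3.137, 0.168, -0.01]
wrist_force: [-0.1, -1.0, 6.5]
width: -0.001
grip_force: 3.8
```

```bash
python3 - <<'E'
from h import *
k=cam('scene'); print(bot.read_state()['tool_pos'])
for Y in(-.01,0.01):
    print(Y,[(int(1000*X),int(k['img'][tuple(np.round(proj(k,RI(X,Y,.074))).astype(int)[::-1])][2])) for X in np.arange(.06,.14,.004)])
E
```

```text
[0.59553796 0.00311558 0.04097497]
-0.01 [(60, 161), (64, 157), (68, 160), (72, 154), (76, 143), (80, 118), (84, 87), (88, 76), (92, 76), (96, 73), (100, 74), (104, 75), (108, 77), (112, 72), (116, 76), (120, 74), (124, 73), (128, 75), (132, 76), (136, 76), (140, 79)]
0.01 [(60, 162), (64, 164), (68, 161), (72, 160), (76, 156), (80, 137), (84, 101), (88, 80), (92, 78), (96, 78), (100, 73), (104, 79), (108, 76), (112, 78), (116, 75), (120, 77), (124, 76), (128, 76), (132, 77), (136, 77), (140, 72)]
```

step_arm(series=[{"x": 0.0,"y": 0.0,"z": -0.06,"ax": 0.0,"ay": 0.0,"az": 0.0,"grip": 1.0},{"x": -0.06,"y": 0.0,"z": -0.12,"ax": 0.0,"ay": 0.0,"az": 0.0,"grip": -1.0},{"x": -0.119,"y": 0.0,"z": -0.12,"ax": 0.0,"ay": 0.0,"az": 0.0,"grip": -1.0},{"x": -0.119,"y": 0.0,"z": -0.12,"ax": 0.0,"ay": 0.0,"az": 0.0,"grip": -1.0},{"x": -0.119,"y": 0.0,"z": -0.12,"ax": 0.0,"ay": 0.0,"az": 0.0,"grip": -1.0},{"x": -0.119,"y": 0.0,"z": -0.12,"ax": 0.0,"ay": 0.0,"az": 0.0,"grip": -1.0},{"x": -0.119,"y": 0.0,"z": -0.06,"ax": 0.0,"ay": 0.0,"az": 0.0,"grip": -1.0},{"x": -0.119,"y": 0.0,"z": -0.02,"ax": 0.0,"ay": 0.0,"az": 0.0,"grip": -1.0},{"x": -0.119,"y": 0.0,"z": 0.02,"ax": 0.0,"ay": 0.0,"az": 0.0,"grip": -1.0},{"x": -0.119,"y": 0.0,"z": 0.032,"ax": 0.0,"ay": 0.0,"az": 0.0,"grip": -1.0},{"x": -0.119,"y": 0.0,"z": 0.032,"ax": 0.0,"ay": 0.0,"az": 0.0,"grip": -1.0}])

```text
time: 20.2
tool_pos: [0.5329, 0.0096, 0.0203]
tcp_rot: [3.137, -0.168, -0.005]
wrist_force: [-0.6, 0.2, 0.1]
width: 1.004
grip_force: 0.0
```

step_arm(series=[{"x": 0.0,"y": 0.0,"z": 0.0,"ax": 0.0,"ay": 0.0,"az": 0.0,"grip": 0.2},{"x": 0.0,"y": 0.0,"z": 0.0,"ax": 0.0,"ay": 0.0,"az": 0.0,"grip": 0.6},{"x": 0.0,"y": 0.0,"z": 0.0,"ax": 0.0,"ay": 0.0,"az": 0.0,"grip": 1.0},{"x": 0.0,"y": 0.0,"z": 0.0,"ax": 0.0,"ay": 0.0,"az": 0.0,"grip": 1.0},{"x": 0.0,"y": 0.0,"z": 0.0,"ax": 0.0,"ay": 0.0,"az": 0.0,"grip": 1.0},{"x": 0.0,"y": 0.0,"z": 0.0,"ax": 0.0,"ay": 0.0,"az": 0.0,"grip": 1.0}], force=40)

```text
time: 20.8
tool_pos: [0.5347, 0.0103, 0.0228]
tcp_rot: [-3.136, 0.167, -0.004]
wrist_force: [-0.1, 5.2, 5.7]
width: 0.569
grip_force: 40.4
```

step_arm(series=[{"x": 0.0,"y": 0.0,"z": -0.02,"ax": 0.0,"ay": 0.0,"az": 0.0,"grip": 1.0},{"x": 0.0,"y": 0.0,"z": -0.06,"ax": 0.0,"ay": 0.0,"az": 0.0,"grip": 1.0},{"x": 0.0,"y": 0.0,"z": -0.12,"ax": 0.0,"ay": 0.0,"az": 0.0,"grip": 1.0},{"x": -0.05,"y": 0.0,"z": -0.18,"ax": 0.0,"ay": 0.0,"az": 0.0,"grip": 1.0},{"x": -0.08,"y": 0.0,"z": -0.23,"ax": 0.0,"ay": 0.0,"az": -0.25,"grip": 1.0},{"x": -0.08,"y": -0.05,"z": -0.23,"ax": 0.0,"ay": 0.0,"az": -0.5,"grip": 1.0},{"x": -0.08,"y": -0.1,"z": -0.23,"ax": 0.0,"ay": 0.0,"az": -0.75,"grip": 1.0},{"x": -0.08,"y": -0.15,"z": -0.23,"ax": 0.0,"ay": 0.0,"az": -1.0,"grip": 1.0},{"x": -0.08,"y": -0.15,"z": -0.23,"ax": 0.0,"ay": 0.0,"az": -1.0,"grip": 1.0},{"x": -0.08,"y": -0.15,"z": -0.23,"ax": 0.0,"ay": 0.0,"az": -1.0,"grip": 1.0}])

```text
time: 21.8
tool_pos: [0.501, 0.088, 0.136]
tcp_rot: [3.072, 0.65, -0.003]
wrist_force: [-0.1, 0.1, -1.2]
width: 0.568
grip_force: 41.1
```

```bash
python3 - <<'E'
from h import *
P=RK(-.041,-.048,.135); print(P,rel(P,rk)); S=bot.read_state(); print(S['tool_pos'],S['width'],S['grip_force'],S['q'].round(2))
E
```

```text
[0.45833073 0.20071263 0.135     ] (array([ 0.0133, -0.2406,  0.0018]), array([ 0.   ,  0.004, -1.491]))
[0.50098007 0.0880263  0.13599796] 0.5679145047543747 41.09987902455032 [ 0.13 -0.    2.02 -0.    1.12  1.28]
```

step_arm(series=[{"x": 0.0,"y": -0.06,"z": 0.0,"ax": 0.0,"ay": 0.0,"az": -0.25,"grip": 1.0},{"x": 0.0,"y": -0.12,"z": 0.0,"ax": 0.0,"ay": 0.0,"az": -0.5,"grip": 1.0},{"x": 0.0,"y": -0.18,"z": 0.0,"ax": 0.0,"ay": 0.0,"az": -0.75,"grip": 1.0},{"x": 0.01,"y": -0.22,"z": 0.0,"ax": 0.0,"ay": 0.0,"az": -1.0,"grip": 1.0},{"x": 0.01,"y": -0.22,"z": 0.0,"ax": 0.0,"ay": 0.0,"az": -1.0,"grip": 1.0},{"x": 0.01,"y": -0.22,"z": 0.0,"ax": 0.0,"ay": 0.0,"az": -1.0,"grip": 1.0},{"x": 0.01,"y": -0.22,"z": 0.0,"ax": 0.0,"ay": 0.0,"az": -1.0,"grip": 1.0}])

```text
time: 22.5
tool_pos: [0.4618, 0.1898, 0.1364]
tcp_rot: [2.802, 1.419, -0.001]
wrist_force: [-0.7, 0.1, -1.4]
width: 0.569
grip_force: 41.2
```

```bash
python3 - <<'E'
from h import *
P=RK(-.041,-.048,.02); print(P,rel(P,rk)); S=bot.read_state(); print(S['tool_pos'],S['width'],S['grip_force'])
E
```

```text
[0.45833073 0.20071263 0.02      ] (array([ 0.0138, -0.0186,  0.2328]), array([ 0.   ,  0.002, -0.496]))
[0.46179624 0.18977675 0.13640999] 0.569005040756769 41.201012008823454
```

step_arm(series=[{"x": 0.014,"y": -0.019,"z": 0.0,"ax": 0.0,"ay": 0.0,"az": -0.25,"grip": 1.0},{"x": 0.014,"y": -0.019,"z": 0.0,"ax": 0.0,"ay": 0.0,"az": -0.496,"grip": 1.0},{"x": 0.014,"y": -0.019,"z": 0.06,"ax": 0.0,"ay": 0.0,"az": -0.496,"grip": 1.0},{"x": 0.014,"y": -0.019,"z": 0.12,"ax": 0.0,"ay": 0.0,"az": -0.496,"grip": 1.0},{"x": 0.014,"y": -0.019,"z": 0.18,"ax": 0.0,"ay": 0.0,"az": -0.496,"grip": 1.0},{"x": 0.014,"y": -0.019,"z": 0.215,"ax": 0.0,"ay": 0.0,"az": -0.496,"grip": 1.0},{"x": 0.014,"y": -0.019,"z": 0.23,"ax": 0.0,"ay": 0.0,"az": -0.496,"grip": 1.0},{"x": 0.014,"y": -0.019,"z": 0.236,"ax": 0.0,"ay": 0.0,"az": -0.496,"grip": 1.0},{"x": 0.014,"y": -0.019,"z": 0.236,"ax": 0.0,"ay": 0.0,"az": -0.496,"grip": 1.0}])

```text
time: 23.4
tool_pos: [0.4588, 0.202, 0.0191]
tcp_rot: [2.593, 1.773, 0.001]
wrist_force: [-0.1, 1.0, -0.5]
width: 0.57
grip_force: 41.2
```

step_arm(series=[{"x": 0.0,"y": 0.0,"z": 0.003,"ax": 0.0,"ay": 0.0,"az": 0.0,"grip": 1.0},{"x": 0.0,"y": 0.0,"z": 0.005,"ax": 0.0,"ay": 0.0,"az": 0.0,"grip": 1.0},{"x": 0.0,"y": 0.0,"z": 0.005,"ax": 0.0,"ay": 0.0,"az": 0.0,"grip": 1.0}])

```text
time: 23.7
tool_pos: [0.4587, 0.2026, 0.0169]
tcp_rot: [2.592, 1.774, 0.002]
wrist_force: [0.2, 0.0, -0.9]
width: 0.573
grip_force: 41.2
```

step_arm(series=[{"x": 0.0,"y": 0.0,"z": 0.003,"ax": 0.0,"ay": 0.0,"az": 0.0,"grip": 1.0},{"x": 0.0,"y": 0.0,"z": 0.006,"ax": 0.0,"ay": 0.0,"az": 0.0,"grip": 1.0},{"x": 0.0,"y": 0.0,"z": 0.006,"ax": 0.0,"ay": 0.0,"az": 0.0,"grip": 1.0}])

```text
time: 24.0
tool_pos: [0.4588, 0.2028, 0.0145]
tcp_rot: [2.592, 1.774, 0.002]
wrist_force: [-2.9, 0.3, 9.0]
width: 0.57
grip_force: 40.1
```

step_arm(series=[{"x": 0.0,"y": 0.0,"z": 0.0,"ax": 0.0,"ay": 0.0,"az": 0.0,"grip": -0.3},{"x": 0.0,"y": 0.0,"z": 0.0,"ax": 0.0,"ay": 0.0,"az": 0.0,"grip": -0.5},{"x": 0.0,"y": 0.0,"z": 0.0,"ax": 0.0,"ay": 0.0,"az": 0.0,"grip": -0.6},{"x": 0.0,"y": 0.0,"z": 0.0,"ax": 0.0,"ay": 0.0,"az": 0.0,"grip": -0.6},{"x": 0.0,"y": 0.0,"z": -0.03,"ax": 0.0,"ay": 0.0,"az": 0.0,"grip": -0.6},{"x": 0.0,"y": 0.0,"z": -0.1,"ax": 0.0,"ay": 0.0,"az": 0.0,"grip": -0.6},{"x": 0.0,"y": 0.0,"z": -0.2,"ax": 0.0,"ay": 0.0,"az": 0.0,"grip": -0.6},{"x": 0.0,"y": 0.0,"z": -0.3,"ax": 0.0,"ay": 0.0,"az": 0.0,"grip": -1.0},{"x": 0.0,"y": 0.0,"z": -0.4,"ax": 0.0,"ay": 0.0,"az": -0.25,"grip": -1.0},{"x": 0.0,"y": 0.0,"z": -0.4,"ax": 0.0,"ay": 0.0,"az": -0.5,"grip": -1.0},{"x": 0.0,"y": 0.0,"z": -0.4,"ax": 0.0,"ay": 0.0,"az": -0.75,"grip": -1.0},{"x": 0.0,"y": 0.0,"z": -0.4,"ax": 0.0,"ay": 0.0,"az": -1.0,"grip": -1.0}])

```text
time: 25.2
tool_pos: [0.4583, 0.2025, 0.2138]
tcp_rot: [2.038, 2.39, 0.002]
wrist_force: [-0.8, -0.1, 0.7]
width: 0.998
grip_force: 0.0
```

```bash
python3 - <<'E'
from h import *
P=RK(.165,0,.2); print(P,rel(P,rk+np.pi/2)); S=bot.read_state(); print(S['tool_pos'],S['width'],S['q'].round(2))
k=cam('scene'); p=proj(k,RK(0,0,.06)); x,y=int(p[0])-20,int(p[1])-30
b=cv2.resize(k['img'][y:y+60,x:x+90],None,fx=8,fy=8,interpolation=cv2.INTER_CUBIC).copy()
for l in((-.06,-.023),(.06,-.023),(.06,-.073),(-.06,-.073)):
    for sg in(1,-1):
        q=(proj(k,RK(l[0],sg*l[1],.066))-[x,y]+.5)*8; cv2.circle(b,tuple(q.astype(int)),3,(255,0,0),1)
cv2.imwrite('pics/rack2.png',b[:,:,::-1])
E
```

```text
[0.48880467 0.41002421 0.2       ] (array([0.4003, 0.1257, 0.0279]), array([ 2.000e-03,  1.000e-03, -1.984e+00]))
[0.45833678 0.20246748 0.21382449] 0.997586608892701 [ 0.37 -0.08  1.95  0.    1.27  0.21]
```

View pics/rack2.png

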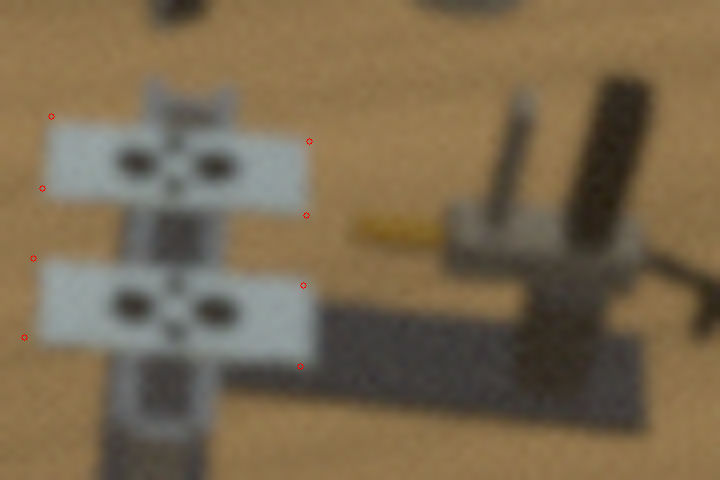

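Both plates lie flat across the bars, centred near (178,165) and (178,305), the second about 5 mm toward the gun. Trigger and handle tops are at (525,95) and (625,85). Next is the gun.

step_arm(series=[{"x": 0.08,"y": 0.025,"z": 0.0,"ax": 0.0,"ay": 0.0,"az": -0.25,"grip": -1.0},{"x": 0.16,"y": 0.05,"z": 0.0,"ax": 0.0,"ay": 0.0,"az": -0.5,"grip": -1.0},{"x": 0.24,"y": 0.075,"z": 0.0,"ax": 0.0,"ay": 0.0,"az": -0.75,"grip": -1.0},{"x": 0.32,"y": 0.1,"z": 0.0,"ax": 0.0,"ay": 0.0,"az": -1.0,"grip": -1.0},{"x": 0.4,"y": 0.125,"z": 0.0,"ax": 0.0,"ay": 0.0,"az": -1.0,"grip": -1.0},{"x": 0.4,"y": 0.125,"z": 0.0,"ax": 0.0,"ay": 0.0,"az": -1.0,"grip": -1.0},{"x": 0.4,"y": 0.125,"z": 0.0,"ax": 0.0,"ay": 0.0,"az": -1.0,"grip": -1.0}])

```text
time: 25.95
tool_pos: [0.4889, 0.41, 0.212]
tcp_rot: [-1.358, -2.832, 0.003]
wrist_force: [-0.1, -0.0, -0.5]
width: 0.996
grip_force: 0.0
```

step_arm(series=[{"x": 0.0,"y": 0.0,"z": 0.0,"ax": 0.0,"ay": 0.0,"az": -0.25,"grip": -1.0},{"x": 0.0,"y": 0.0,"z": 0.0,"ax": 0.0,"ay": 0.0,"az": -0.5,"grip": -1.0},{"x": 0.0,"y": 0.0,"z": 0.0,"ax": 0.0,"ay": 0.0,"az": -0.75,"grip": -1.0},{"x": 0.0,"y": 0.0,"z": 0.0,"ax": 0.0,"ay": 0.0,"az": -0.984,"grip": -1.0},{"x": 0.0,"y": 0.0,"z": 0.0,"ax": 0.0,"ay": 0.0,"az": -0.984,"grip": -1.0},{"x": 0.0,"y": 0.0,"z": 0.0,"ax": 0.0,"ay": 0.0,"az": -0.984,"grip": -1.0}])

```text
time: 26.55
tool_pos: [0.4894, 0.4084, 0.2133]
tcp_rot: [-0.599, -3.084, 0.0]
wrist_force: [0.0, 0.1, 0.3]
width: 1.001
grip_force: 0.0
```

```bash
python3 - <<'E'
from h import *
P=RK(.164,0,.092); print(P,rel(P,rk+np.pi/2)); S=bot.read_state(); print(S['tool_pos'],S['width'],S['q'].round(2))
k=cam('scene'); p=proj(k,RK(.16,0,.17)); x,y=int(p[0])-40,int(p[1])-35
b=cv2.resize(k['img'][y:y+60,x:x+80],None,fx=9,fy=9,interpolation=cv2.INTER_CUBIC)
cv2.imwrite('pics/gun2.png',b[:,:,::-1])
E
```

```text
[0.48843979 0.40909315 0.092     ] (array([0.0023, 0.0006, 0.2425]), array([-0.001,  0.   , -0.019]))
[0.48939262 0.40840827 0.21325309] 1.0006846138572365 [ 0.66  0.19  1.67 -0.    1.29 -0.53]
```

View pics/gun2.png

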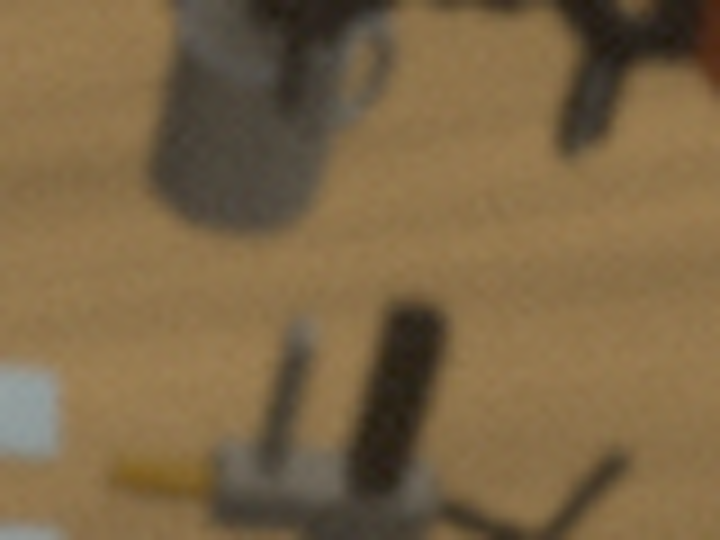

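The open fingers at about (290,100) and (575,150) line up with the pair, trigger at (300,330) and handle at (415,310). I go down over it.

step_arm(series=[{"x": 0.002,"y": 0.0,"z": 0.06,"ax": 0.0,"ay": 0.0,"az": -0.019,"grip": -1.0},{"x": 0.002,"y": 0.0,"z": 0.1,"ax": 0.0,"ay": 0.0,"az": -0.019,"grip": -1.0},{"x": 0.002,"y": 0.0,"z": 0.13,"ax": 0.0,"ay": 0.0,"az": -0.019,"grip": -1.0},{"x": 0.002,"y": 0.0,"z": 0.15,"ax": 0.0,"ay": 0.0,"az": -0.019,"grip": -1.0},{"x": 0.002,"y": 0.0,"z": 0.17,"ax": 0.0,"ay": 0.0,"az": -0.019,"grip": -1.0},{"x": 0.002,"y": 0.0,"z": 0.17,"ax": 0.0,"ay": 0.0,"az": -0.019,"grip": -1.0}])

```text
time: 27.2
tool_pos: [0.4878, 0.4094, 0.1268]
tcp_rot: [-0.577, -3.087, 0.003]
wrist_force: [-0.9, 0.1, 0.1]
width: 1.002
grip_force: 0.0
```

step_arm(series=[{"x": 0.0,"y": 0.0,"z": 0.02,"ax": 0.0,"ay": 0.0,"az": 0.0,"grip": -1.0},{"x": 0.0,"y": 0.0,"z": 0.04,"ax": 0.0,"ay": 0.0,"az": 0.0,"grip": -1.0},{"x": 0.0,"y": 0.0,"z": 0.06,"ax": 0.0,"ay": 0.0,"az": 0.0,"grip": -1.0},{"x": 0.0,"y": 0.0,"z": 0.075,"ax": 0.0,"ay": 0.0,"az": 0.0,"grip": -1.0},{"x": 0.0,"y": 0.0,"z": 0.075,"ax": 0.0,"ay": 0.0,"az": 0.0,"grip": -1.0},{"x": 0.0,"y": 0.0,"z": 0.075,"ax": 0.0,"ay": 0.0,"az": 0.0,"grip": -1.0}])

```text
time: 27.8
tool_pos: [0.4883, 0.4098, 0.0903]
tcp_rot: [-0.576, -3.088, 0.001]
wrist_force: [-0.0, -0.6, 0.6]
width: 0.998
grip_force: 0.0
```

step_arm(series=[{"x": 0.0,"y": 0.0,"z": 0.0,"ax": 0.0,"ay": 0.0,"az": 0.0,"grip": -0.4},{"x": 0.0,"y": 0.0,"z": 0.0,"ax": 0.0,"ay": 0.0,"az": 0.0,"grip": 0.0},{"x": 0.0,"y": 0.0,"z": 0.0,"ax": 0.0,"ay": 0.0,"az": 0.0,"grip": 1.0},{"x": 0.0,"y": 0.0,"z": 0.0,"ax": 0.0,"ay": 0.0,"az": 0.0,"grip": 1.0},{"x": 0.0,"y": 0.0,"z": 0.0,"ax": 0.0,"ay": 0.0,"az": 0.0,"grip": 1.0},{"x": 0.0,"y": 0.0,"z": 0.0,"ax": 0.0,"ay": 0.0,"az": 0.0,"grip": 1.0}], force=40)

```text
time: 28.4
tool_pos: [0.4895, 0.412, 0.0926]
tcp_rot: [0.576, 3.086, 0.006]
wrist_force: [2.6, 6.5, 2.4]
width: 0.508
grip_force: 46.0
```

step_arm(series=[{"x": 0.0,"y": 0.0,"z": 0.0,"ax": 0.0,"ay": 0.0,"az": 0.0,"grip": 1.0},{"x": 0.0,"y": 0.0,"z": 0.0,"ax": 0.0,"ay": 0.0,"az": 0.0,"grip": 1.0},{"x": 0.0,"y": 0.0,"z": 0.0,"ax": 0.0,"ay": 0.0,"az": 0.0,"grip": 1.0},{"x": 0.0,"y": 0.0,"z": 0.0,"ax": 0.0,"ay": 0.0,"az": 0.0,"grip": 1.0}], force=80)

```text
time: 28.8
tool_pos: [0.4898, 0.4127, 0.0929]
tcp_rot: [0.575, 3.086, 0.007]
wrist_force: [3.8, 10.5, 2.8]
width: 0.49
grip_force: 86.5
```

```bash
python3 - <<'E'
from h import *
k=cam('scene'); p=proj(k,RK(.16,0,.15)); x,y=int(p[0])-40,int(p[1])-40
b=cv2.resize(k['img'][y:y+60,x:x+80],None,fx=9,fy=9,interpolation=cv2.INTER_CUBIC)
cv2.imwrite('pics/gun3.png',b[:,:,::-1])
E
```

```text
(no output)
```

View pics/gun3.png

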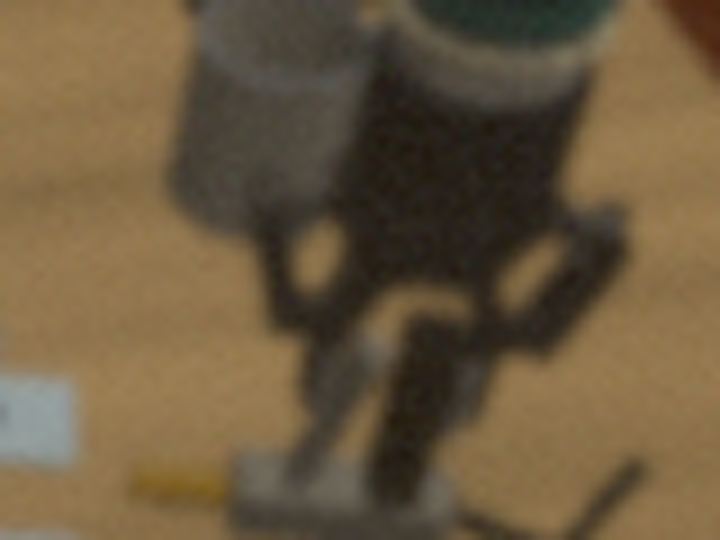

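The trigger bar is tilted well over toward the handle, from (300,470) to (375,345), consistent with its stop. I hold, then release and lift.

step_arm(series=[{"x": 0.0,"y": 0.0,"z": 0.0,"ax": 0.0,"ay": 0.0,"az": 0.0,"grip": 1.0},{"x": 0.0,"y": 0.0,"z": 0.0,"ax": 0.0,"ay": 0.0,"az": 0.0,"grip": 1.0},{"x": 0.0,"y": 0.0,"z": 0.0,"ax": 0.0,"ay": 0.0,"az": 0.0,"grip": 1.0},{"x": 0.0,"y": 0.0,"z": 0.0,"ax": 0.0,"ay": 0.0,"az": 0.0,"grip": 1.0},{"x": 0.0,"y": 0.0,"z": 0.0,"ax": 0.0,"ay": 0.0,"az": 0.0,"grip": 1.0},{"x": 0.0,"y": 0.0,"z": 0.0,"ax": 0.0,"ay": 0.0,"az": 0.0,"grip": 1.0},{"x": 0.0,"y": 0.0,"z": 0.0,"ax": 0.0,"ay": 0.0,"az": 0.0,"grip": 1.0},{"x": 0.0,"y": 0.0,"z": 0.0,"ax": 0.0,"ay": 0.0,"az": 0.0,"grip": 1.0},{"x": 0.0,"y": 0.0,"z": 0.0,"ax": 0.0,"ay": 0.0,"az": 0.0,"grip": 1.0},{"x": 0.0,"y": 0.0,"z": 0.0,"ax": 0.0,"ay": 0.0,"az": 0.0,"grip": 1.0},{"x": 0.0,"y": 0.0,"z": 0.0,"ax": 0.0,"ay": 0.0,"az": 0.0,"grip": 1.0},{"x": 0.0,"y": 0.0,"z": 0.0,"ax": 0.0,"ay": 0.0,"az": 0.0,"grip": 1.0}])

```text
time: 30.05
tool_pos: [0.4898, 0.4127, 0.0929]
tcp_rot: [0.575, 3.086, 0.007]
wrist_force: [4.5, 11.4, 3.7]
width: 0.487
grip_force: 86.5
```

step_arm(series=[{"x": 0.0,"y": 0.0,"z": 0.0,"ax": 0.0,"ay": 0.0,"az": 0.0,"grip": 0.0},{"x": 0.0,"y": 0.0,"z": 0.0,"ax": 0.0,"ay": 0.0,"az": 0.0,"grip": -0.5},{"x": 0.0,"y": 0.0,"z": 0.0,"ax": 0.0,"ay": 0.0,"az": 0.0,"grip": -1.0},{"x": 0.0,"y": 0.0,"z": 0.0,"ax": 0.0,"ay": 0.0,"az": 0.0,"grip": -1.0},{"x": 0.0,"y": 0.0,"z": 0.0,"ax": 0.0,"ay": 0.0,"az": 0.0,"grip": -1.0},{"x": 0.0,"y": 0.0,"z": 0.0,"ax": 0.0,"ay": 0.0,"az": 0.0,"grip": -1.0},{"x": 0.0,"y": 0.0,"z": -0.05,"ax": 0.0,"ay": 0.0,"az": 0.0,"grip": -1.0},{"x": 0.0,"y": 0.0,"z": -0.12,"ax": 0.0,"ay": 0.0,"az": 0.0,"grip": -1.0},{"x": 0.0,"y": 0.0,"z": -0.2,"ax": 0.0,"ay": 0.0,"az": 0.0,"grip": -1.0},{"x": 0.0,"y": 0.0,"z": -0.25,"ax": 0.0,"ay": 0.0,"az": 0.0,"grip": -1.0},{"x": 0.0,"y": 0.0,"z": -0.25,"ax": 0.0,"ay": 0.0,"az": 0.0,"grip": -1.0}])

```text
time: 31.15
tool_pos: [0.4913, 0.4122, 0.222]
tcp_rot: [0.575, 3.081, 0.013]
wrist_force: [1.4, 0.5, 0.4]
width: 1.0
grip_force: 0.0
```

```bash
python3 - <<'E'
from h import *
P=RK(-.041,-.048,.2); print(P,rel(P,rk)); S=bot.read_state(); print(S['tool_pos'],S['width'],S['wrist_force'])
# fit plate poses on rack from scene: bright bluish mask
k=cam('scene'); im=k['img'].astype(int); m=((im[...,2]>125)&(im[...,2]>=im[...,0]-5)).astype('uint8')
n,l,st,ce=cv2.connectedComponentsWithStats(m)
for i in range(1,n):
    if st[i,4]>150:
        a=ray(k,*ce[i],.066); print(st[i],(Ro.from_euler('z',-rk).apply(a-[.4286,.2564,0])).round(4), cv2.minAreaRect(np.argwhere(l==i)[:,::-1].astype('float32')))
E
```

```text
[0.45833073 0.20071263 0.2       ] (array([-0.0908, -0.4188,  0.0406]), array([ 0.022, -0.006,  3.009]))
[0.49131547 0.41223606 0.22200575] 1.0002671505671232 [1.42991166 0.48141642 0.42660866]
[494  55  18  17 171] [0.8382 0.7913 0.066 ] ((502.5, 63.0), (16.0, 17.0), 90.0)
```

The grip held right in for about 1.6 s and was released. I locate the tray again before picking up.

```bash
cat >> h.py <<'E'
def tray():
    """centre, yaw of tray x from the top camera (rim rectangle at z=.022 back-projected to metric)"""
    c=cam('top'); hsv=cv2.cvtColor(c['img'],cv2.COLOR_RGB2HSV)
    g=np.mgrid[.2:.62:.001,-.56:-.1:.001]; n=g[0].size
    X=np.c_[g[0].ravel(),g[1].ravel(),np.full(n,.022)]; p=X@c['R'].T+c['t']
    u=(c['fx']*p[:,0]/p[:,2]+c['cx']).reshape(g[0].shape).astype('float32'); v=(c['fy']*p[:,1]/p[:,2]+c['cy']).reshape(g[0].shape).astype('float32')
    im=cv2.remap(c['img'],u,v,1); m=(im.sum(2)<290).astype('uint8')
    m=cv2.morphologyEx(m,cv2.MORPH_OPEN,np.ones((9,9),np.uint8))
    nn,l,st,ce=cv2.connectedComponentsWithStats(m); i=1+np.argmax(st[1:,4])
    r=cv2.minAreaRect(np.argwhere(l==i).astype('float32')); 
    print('center',.2+r[0][0]/1000,-.56+r[0][1]/1000,r[1],r[2],st[i,4])
    return r,im
E
python3 - <<'E'
from h import *
r,im=tray()
E
```

```text
center 0.4177248840332031 -0.3050699157714844 (228.2029571533203, 157.4315185546875) 13.543177604675293 35428
```

step_arm(series=[{"x": 0.0,"y": 0.0,"z": 0.0,"ax": 0.0,"ay": 0.0,"az": 0.25,"grip": -1.0},{"x": -0.02,"y": -0.08,"z": 0.0,"ax": 0.0,"ay": 0.0,"az": 0.5,"grip": -1.0},{"x": -0.04,"y": -0.16,"z": 0.0,"ax": 0.0,"ay": 0.0,"az": 0.75,"grip": -1.0},{"x": -0.06,"y": -0.24,"z": 0.0,"ax": 0.0,"ay": 0.0,"az": 1.0,"grip": -1.0},{"x": -0.08,"y": -0.32,"z": 0.0,"ax": 0.0,"ay": 0.0,"az": 1.0,"grip": -1.0},{"x": -0.09,"y": -0.42,"z": 0.0,"ax": 0.0,"ay": 0.0,"az": 1.0,"grip": -1.0},{"x": -0.09,"y": -0.42,"z": 0.0,"ax": 0.0,"ay": 0.0,"az": 1.0,"grip": -1.0},{"x": -0.09,"y": -0.42,"z": 0.0,"ax": 0.0,"ay": 0.0,"az": 1.0,"grip": -1.0}])

```text
time: 32.05
tool_pos: [0.4536, 0.1967, 0.2139]
tcp_rot: [-1.358, -2.83, 0.002]
wrist_force: [0.3, -0.7, -0.5]
width: 0.999
grip_force: 0.0
```

step_arm(series=[{"x": 0.0,"y": 0.0,"z": 0.0,"ax": 0.0,"ay": 0.0,"az": 0.25,"grip": -1.0},{"x": 0.0,"y": 0.0,"z": 0.0,"ax": 0.0,"ay": 0.0,"az": 0.5,"grip": -1.0},{"x": 0.0,"y": 0.0,"z": 0.0,"ax": 0.0,"ay": 0.0,"az": 0.75,"grip": -1.0},{"x": 0.0,"y": 0.0,"z": 0.0,"ax": 0.0,"ay": 0.0,"az": 1.0,"grip": -1.0},{"x": 0.0,"y": 0.0,"z": 0.0,"ax": 0.0,"ay": 0.0,"az": 1.0,"grip": -1.0},{"x": 0.0,"y": 0.0,"z": 0.0,"ax": 0.0,"ay": 0.0,"az": 1.0,"grip": -1.0}])

```text
time: 32.65
tool_pos: [0.4546, 0.1988, 0.2149]
tcp_rot: [-2.037, -2.39, 0.001]
wrist_force: [0.6, -0.3, -0.1]
width: 0.996
grip_force: 0.0
```

```bash
python3 - <<'E'
from h import *
P=RK(-.038,-.048,.1); print(P,rel(P,rk)); S=bot.read_state(); print(S['tool_pos'],S['width'],S['wrist_force'],S['q'].round(2))
E
```

```text
[0.45942536 0.20350579 0.1       ] (array([0.0078, 0.0113, 0.2298]), array([-2.000e-03,  1.000e-03,  1.017e+00]))
[0.45458626 0.1987856  0.21491026] 0.9963609386449681 [ 0.58348652 -0.26872315 -0.06495417] [ 0.36 -0.09  1.95  0.    1.28  0.2 ]
```

step_arm(series=[{"x": 0.008,"y": 0.011,"z": 0.0,"ax": 0.0,"ay": 0.0,"az": 0.25,"grip": -1.0},{"x": 0.008,"y": 0.011,"z": 0.0,"ax": 0.0,"ay": 0.0,"az": 0.5,"grip": -1.0},{"x": 0.008,"y": 0.011,"z": 0.0,"ax": 0.0,"ay": 0.0,"az": 0.75,"grip": -1.0},{"x": 0.008,"y": 0.011,"z": 0.06,"ax": 0.0,"ay": 0.0,"az": 1.0,"grip": -1.0},{"x": 0.008,"y": 0.011,"z": 0.12,"ax": 0.0,"ay": 0.0,"az": 1.0,"grip": -1.0},{"x": 0.008,"y": 0.011,"z": 0.2,"ax": 0.0,"ay": 0.0,"az": 1.0,"grip": -1.0},{"x": 0.008,"y": 0.011,"z": 0.24,"ax": 0.0,"ay": 0.0,"az": 1.0,"grip": -1.0},{"x": 0.008,"y": 0.011,"z": 0.24,"ax": 0.0,"ay": 0.0,"az": 1.0,"grip": -1.0},{"x": 0.008,"y": 0.011,"z": 0.24,"ax": 0.0,"ay": 0.0,"az": 1.0,"grip": -1.0}])

```text
time: 33.55
tool_pos: [0.4596, 0.203, 0.0957]
tcp_rot: [-2.59, -1.778, 0.001]
wrist_force: [0.1, 0.8, 1.0]
width: 1.0
grip_force: 0.0
```

```bash
python3 - <<'E'
from h import *
P=RK(-.038,-.048,.018); print(P,rel(P,rk)); S=bot.read_state(); print(S['tool_pos'])
k=cam('scene'); p=proj(k,RK(0,0,.06)); x,y=int(p[0])-45,int(p[1])-30
b=cv2.resize(k['img'][y:y+60,x:x+90],None,fx=8,fy=8,interpolation=cv2.INTER_CUBIC)
cv2.imwrite('pics/rack3.png',b[:,:,::-1])
E
```

```text
[0.45942536 0.20350579 0.018     ] (array([ 0.001 , -0.0006,  0.1554]), array([-0.001,  0.001,  0.012]))
[0.45956234 0.20296526 0.09567906]
```

step_arm(series=[{"x": 0.0,"y": 0.0,"z": 0.05,"ax": 0.0,"ay": 0.0,"az": 0.0,"grip": -1.0},{"x": 0.0,"y": 0.0,"z": 0.1,"ax": 0.0,"ay": 0.0,"az": 0.0,"grip": -1.0},{"x": 0.0,"y": 0.0,"z": 0.14,"ax": 0.0,"ay": 0.0,"az": 0.0,"grip": -1.0},{"x": 0.0,"y": 0.0,"z": 0.152,"ax": 0.0,"ay": 0.0,"az": 0.0,"grip": -1.0},{"x": 0.0,"y": 0.0,"z": 0.152,"ax": 0.0,"ay": 0.0,"az": 0.0,"grip": -1.0}])

```text
time: 34.1
tool_pos: [0.4601, 0.2029, 0.0203]
tcp_rot: [2.591, 1.777, 0.001]
wrist_force: [0.2, 0.6, -0.6]
width: 1.002
grip_force: 0.0
```

step_arm(series=[{"x": 0.0,"y": 0.0,"z": 0.0,"ax": 0.0,"ay": 0.0,"az": 0.0,"grip": 0.2},{"x": 0.0,"y": 0.0,"z": 0.0,"ax": 0.0,"ay": 0.0,"az": 0.0,"grip": 0.6},{"x": 0.0,"y": 0.0,"z": 0.0,"ax": 0.0,"ay": 0.0,"az": 0.0,"grip": 1.0},{"x": 0.0,"y": 0.0,"z": 0.0,"ax": 0.0,"ay": 0.0,"az": 0.0,"grip": 1.0},{"x": 0.0,"y": 0.0,"z": 0.0,"ax": 0.0,"ay": 0.0,"az": 0.0,"grip": 1.0},{"x": 0.0,"y": 0.0,"z": 0.0,"ax": 0.0,"ay": 0.0,"az": 0.0,"grip": 1.0}], force=40)

```text
time: 34.7
tool_pos: [0.4608, 0.2032, 0.0212]
tcp_rot: [2.591, 1.776, 0.004]
wrist_force: [-0.7, -0.6, 6.0]
width: 0.571
grip_force: 39.8
```

step_arm(series=[{"x": 0.0,"y": 0.0,"z": -0.03,"ax": 0.0,"ay": 0.0,"az": 0.0,"grip": 1.0},{"x": 0.0,"y": 0.0,"z": -0.1,"ax": 0.0,"ay": 0.0,"az": 0.0,"grip": 1.0},{"x": 0.0,"y": 0.0,"z": -0.18,"ax": 0.0,"ay": 0.0,"az": 0.0,"grip": 1.0},{"x": -0.08,"y": 0.03,"z": -0.2,"ax": 0.0,"ay": 0.0,"az": 0.0,"grip": 1.0},{"x": -0.16,"y": 0.06,"z": -0.2,"ax": 0.0,"ay": 0.0,"az": -0.1,"grip": 1.0},{"x": -0.24,"y": 0.09,"z": -0.2,"ax": 0.0,"ay": 0.0,"az": -0.2,"grip": 1.0},{"x": -0.32,"y": 0.12,"z": -0.2,"ax": 0.0,"ay": 0.0,"az": -0.3,"grip": 1.0},{"x": -0.4,"y": 0.15,"z": -0.2,"ax": 0.0,"ay": 0.0,"az": -0.4,"grip": 1.0},{"x": -0.48,"y": 0.18,"z": -0.2,"ax": 0.0,"ay": 0.0,"az": -0.5,"grip": 1.0},{"x": -0.56,"y": 0.21,"z": -0.2,"ax": 0.0,"ay": 0.0,"az": -0.6,"grip": 1.0},{"x": -0.56,"y": 0.21,"z": -0.2,"ax": 0.0,"ay": 0.0,"az": -0.6,"grip": 1.0},{"x": -0.56,"y": 0.21,"z": -0.2,"ax": 0.0,"ay": 0.0,"az": -0.6,"grip": 1.0}])

```text
time: 35.9
tool_pos: [0.4562, -0.0972, 0.1197]
tcp_rot: [-2.285, -2.156, -0.0]
wrist_force: [-0.1, 0.9, -0.6]
width: 0.57
grip_force: 41.1
```

```bash
python3 - <<'E'
from h import *
tray()
ty=np.radians(103.54); T=fr([.4177,-.305,0],ty)
P=T(-.0445,-.05,.09); print(P,rel(P,ty)); S=bot.read_state(); print(S['tool_pos'],S['width'],S['grip_force'],S['q'].round(2))
E
```

```text
center 0.4163292541503906 -0.24814953613281254 (251.1156463623047, 268.79119873046875) 13.448614120483398 40585
[ 0.47672886 -0.33655699  0.09      ] (array([-0.4775,  0.0681,  0.0589]), array([-0.   , -0.001, -0.559]))
[ 0.45621909 -0.0962837   0.11961149] 0.5698006809570995 41.12267827615142 [-0.26 -0.07  2.12  0.    1.09 -0.21]
```

```bash
sed -i "s/def tray():/def tray(n='top',z=.022,th=290):/; s/c=cam('top'); hsv.*/c=cam(n)/; s/np.full(n,.022)/np.full(g[0].size,z)/; s/; n=g\[0\].size//; s/im.sum(2)<290/im.sum(2)<th/" h.py
python3 - <<'E'
from h import *
for th in(200,220,240): tray('scene',.022,th)
E
```

```text
center 0.4298624114990235 -0.3036010437011719 (239.26657104492188, 149.4267120361328) 13.671307563781738 35217
center 0.429721923828125 -0.303705078125 (242.14906311035156, 151.8124237060547) 13.570433616638184 36173
center 0.42967428588867185 -0.3036937866210938 (245.10391235351562, 154.16259765625) 13.616809844970703 37168
```

step_arm(series=[{"x": -0.08,"y": 0.01,"z": 0.0,"ax": 0.0,"ay": 0.0,"az": -0.1,"grip": 1.0},{"x": -0.16,"y": 0.02,"z": 0.0,"ax": 0.0,"ay": 0.0,"az": -0.2,"grip": 1.0},{"x": -0.24,"y": 0.035,"z": 0.0,"ax": 0.0,"ay": 0.0,"az": -0.3,"grip": 1.0},{"x": -0.32,"y": 0.045,"z": 0.0,"ax": 0.0,"ay": 0.0,"az": -0.4,"grip": 1.0},{"x": -0.4,"y": 0.06,"z": 0.0,"ax": 0.0,"ay": 0.0,"az": -0.5,"grip": 1.0},{"x": -0.478,"y": 0.068,"z": 0.0,"ax": 0.0,"ay": 0.0,"az": -0.559,"grip": 1.0},{"x": -0.478,"y": 0.068,"z": 0.0,"ax": 0.0,"ay": 0.0,"az": -0.559,"grip": 1.0},{"x": -0.478,"y": 0.068,"z": 0.05,"ax": 0.0,"ay": 0.0,"az": -0.559,"grip": 1.0},{"x": -0.478,"y": 0.068,"z": 0.1,"ax": 0.0,"ay": 0.0,"az": -0.559,"grip": 1.0},{"x": -0.478,"y": 0.068,"z": 0.1,"ax": 0.0,"ay": 0.0,"az": -0.559,"grip": 1.0},{"x": -0.478,"y": 0.068,"z": 0.1,"ax": 0.0,"ay": 0.0,"az": -0.559,"grip": 1.0}])

```text
time: 37.2
tool_pos: [0.4773, -0.3352, 0.0693]
tcp_rot: [-1.939, -2.469, -0.0]
wrist_force: [-0.4, -0.6, -0.8]
width: 0.568
grip_force: 41.2
```

```bash
cat >> h.py <<'E'
ty=np.radians(103.54); T=fr([.4177,-.305,0],ty)
def plates(z=.066):
    """bright plates in the scene picture inside the tray area, as tray coordinates"""
    c=cam('scene'); g=np.mgrid[-.11:.11:.001,-.15:.15:.001]
    X=np.array([T(a,b,z) for a,b in zip(g[0].ravel(),g[1].ravel())]); p=X@c['R'].T+c['t']
    u=(c['fx']*p[:,0]/p[:,2]+c['cx']).reshape(g[0].shape).astype('float32'); v=(c['fy']*p[:,1]/p[:,2]+c['cy']).reshape(g[0].shape).astype('float32')
    im=cv2.remap(c['img'],u,v,1); m=cv2.morphologyEx((im[...,2]>115).astype('uint8'),cv2.MORPH_CLOSE,np.ones((25,25),np.uint8))
    n,l,st,ce=cv2.connectedComponentsWithStats(m)
    for i in range(1,n):
        if st[i,4]>800:
            r=cv2.minAreaRect(np.argwhere(l==i).astype('float32')); print('plate x,y mm',r[0][0]-110,r[0][1]-150,r[1],r[2],st[i,4])
E
python3 - <<'E'
from h import *
S=bot.read_state(); print(S['tool_pos'],S['width'],rel(T(-.0445,-.05,-.018),ty)); plates(S['tool_pos'][2]+.045)
E
```

```text
[ 0.47731218 -0.33517073  0.06926762] 0.567585502374055 (array([-0.0027, -0.0016,  0.1745]), array([-0.002, -0.003,  0.006]))
plate x,y mm -0.60845947265625 -52.67012023925781 (119.1382064819336, 51.10881805419922) 3.7313973903656006 4592
```

step_arm(series=[{"x": 0.0,"y": 0.0,"z": 0.06,"ax": 0.0,"ay": 0.0,"az": 0.0,"grip": 1.0},{"x": 0.0,"y": 0.0,"z": 0.11,"ax": 0.0,"ay": 0.0,"az": 0.0,"grip": 1.0},{"x": 0.0,"y": 0.0,"z": 0.15,"ax": 0.0,"ay": 0.0,"az": 0.0,"grip": 1.0},{"x": 0.0,"y": 0.0,"z": 0.175,"ax": 0.0,"ay": 0.0,"az": 0.0,"grip": 1.0},{"x": 0.0,"y": 0.0,"z": 0.185,"ax": 0.0,"ay": 0.0,"az": 0.0,"grip": 1.0},{"x": 0.0,"y": 0.0,"z": 0.19,"ax": 0.0,"ay": 0.0,"az": 0.0,"grip": 1.0},{"x": 0.0,"y": 0.0,"z": 0.19,"ax": 0.0,"ay": 0.0,"az": 0.0,"grip": 1.0}])

```text
time: 37.95
tool_pos: [0.4782, -0.3374, -0.0244]
tcp_rot: [1.941, 2.468, 0.0]
wrist_force: [-0.7, -0.9, -1.1]
width: 0.571
grip_force: 41.2
```

step_arm(series=[{"x": 0.0,"y": 0.0,"z": 0.006,"ax": 0.0,"ay": 0.0,"az": 0.0,"grip": 1.0},{"x": 0.0,"y": 0.0,"z": 0.01,"ax": 0.0,"ay": 0.0,"az": 0.0,"grip": 1.0},{"x": 0.0,"y": 0.0,"z": 0.01,"ax": 0.0,"ay": 0.0,"az": 0.0,"grip": 1.0}])

```text
time: 38.25
tool_pos: [0.478, -0.3374, -0.0297]
tcp_rot: [1.941, 2.468, -0.0]
wrist_force: [0.5, 0.7, 0.9]
width: 0.57
grip_force: 42.3
```

Open to about 62 mm and rise.

step_arm(series=[{"x": 0.0,"y": 0.0,"z": 0.0,"ax": 0.0,"ay": 0.0,"az": 0.0,"grip": -0.25},{"x": 0.0,"y": 0.0,"z": 0.0,"ax": 0.0,"ay": 0.0,"az": 0.0,"grip": -0.4},{"x": 0.0,"y": 0.0,"z": 0.0,"ax": 0.0,"ay": 0.0,"az": 0.0,"grip": -0.45},{"x": 0.0,"y": 0.0,"z": 0.0,"ax": 0.0,"ay": 0.0,"az": 0.0,"grip": -0.45},{"x": 0.0,"y": 0.0,"z": -0.03,"ax": 0.0,"ay": 0.0,"az": 0.0,"grip": -0.45},{"x": 0.0,"y": 0.0,"z": -0.1,"ax": 0.0,"ay": 0.0,"az": 0.0,"grip": -0.45},{"x": 0.0,"y": 0.0,"z": -0.2,"ax": 0.0,"ay": 0.0,"az": 0.0,"grip": -0.45},{"x": 0.0,"y": 0.0,"z": -0.3,"ax": 0.0,"ay": 0.0,"az": 0.0,"grip": -0.45},{"x": 0.09,"y": -0.02,"z": -0.32,"ax": 0.0,"ay": 0.0,"az": 0.15,"grip": -1.0},{"x": 0.18,"y": -0.04,"z": -0.32,"ax": 0.0,"ay": 0.0,"az": 0.3,"grip": -1.0},{"x": 0.27,"y": -0.06,"z": -0.32,"ax": 0.0,"ay": 0.0,"az": 0.45,"grip": -1.0},{"x": 0.27,"y": -0.06,"z": -0.32,"ax": 0.0,"ay": 0.0,"az": 0.45,"grip": -1.0}])

```text
time: 39.45
tool_pos: [0.4128, -0.2082, 0.1295]
tcp_rot: [-2.215, -2.222, -0.0]
wrist_force: [-0.2, -0.8, -0.1]
width: 1.002
grip_force: 0.0
```

```bash
python3 - <<'E'
from h import *
plates(.01); P=RK(-.044,.048,.12); S=bot.read_state(); print(S['tool_pos'],P,rel(P,rk))
E
```

```text
plate x,y mm -3.0817108154296875 -50.692596435546875 (120.01582336425781, 50.77592849731445) 3.5763344764709473 5922
[ 0.41493067 -0.21061862  0.13026882] [0.36785474 0.23294763 0.12      ] (array([ 0.8876, -0.0899,  0.0206]), array([ 0.   , -0.   ,  0.722]))
```

step_arm(series=[{"x": 0.09,"y": 0.02,"z": 0.0,"ax": 0.0,"ay": 0.0,"az": 0.1,"grip": -1.0},{"x": 0.18,"y": 0.04,"z": 0.0,"ax": 0.0,"ay": 0.0,"az": 0.2,"grip": -1.0},{"x": 0.27,"y": 0.05,"z": 0.0,"ax": 0.0,"ay": 0.0,"az": 0.3,"grip": -1.0},{"x": 0.36,"y": 0.06,"z": 0.0,"ax": 0.0,"ay": 0.0,"az": 0.4,"grip": -1.0},{"x": 0.45,"y": 0.05,"z": 0.0,"ax": 0.0,"ay": 0.0,"az": 0.5,"grip": -1.0},{"x": 0.54,"y": 0.03,"z": 0.0,"ax": 0.0,"ay": 0.0,"az": 0.6,"grip": -1.0},{"x": 0.63,"y": 0.0,"z": 0.0,"ax": 0.0,"ay": 0.0,"az": 0.7,"grip": -1.0},{"x": 0.71,"y": -0.03,"z": 0.0,"ax": 0.0,"ay": 0.0,"az": 0.722,"grip": -1.0},{"x": 0.8,"y": -0.06,"z": 0.0,"ax": 0.0,"ay": 0.0,"az": 0.722,"grip": -1.0},{"x": 0.888,"y": -0.09,"z": 0.0,"ax": 0.0,"ay": 0.0,"az": 0.722,"grip": -1.0},{"x": 0.888,"y": -0.09,"z": 0.0,"ax": 0.0,"ay": 0.0,"az": 0.722,"grip": -1.0},{"x": 0.888,"y": -0.09,"z": 0.0,"ax": 0.0,"ay": 0.0,"az": 0.722,"grip": -1.0}])

```text
time: 40.7
tool_pos: [0.3712, 0.2322, 0.1305]
tcp_rot: [2.593, 1.772, 0.002]
wrist_force: [0.2, -0.4, 0.1]
width: 0.998
grip_force: 0.0
```

```bash
python3 - <<'E'
from h import *
P=RK(-.0435,.047,.0195); S=bot.read_state(); print(S['tool_pos'],P,rel(P,rk))
# plate on rack, scene view
c=cam('scene'); g=np.mgrid[-.1:.1:.001,-.12:.12:.001]
X=np.array([RK(a,b,.066) for a,b in zip(g[0].ravel(),g[1].ravel())]); p=X@c['R'].T+c['t']
f=lambda a:a.reshape(g[0].shape).astype('float32')
im=cv2.remap(c['img'],f(c['fx']*p[:,0]/p[:,2]+c['cx']),f(c['fy']*p[:,1]/p[:,2]+c['cy']),1)
m=cv2.morphologyEx((im[...,2]>130).astype('uint8'),cv2.MORPH_CLOSE,np.ones((15,15),np.uint8))
n,l,st,ce=cv2.connectedComponentsWithStats(m)
for i in range(1,n):
    if st[i,4]>800: r=cv2.minAreaRect(np.argwhere(l==i).astype('float32')); print(r[0][0]-100,r[0][1]-120,r[1:])
E
```

```text
[0.37115166 0.23218944 0.1305478 ] [0.36896824 0.23304828 0.0195    ] (array([-1.000e-04, -5.000e-03,  2.221e-01]), array([ 0.003, -0.001,  0.003]))
0.2932586669921875 47.95440673828125 ((117.11135864257812, 50.089412689208984), 3.6913859844207764)
```

Plate at rack (0, 48) mm, as expected; go down and grip.

step_arm(series=[{"x": 0.0,"y": -0.005,"z": 0.06,"ax": 0.0,"ay": 0.0,"az": 0.0,"grip": -1.0},{"x": 0.0,"y": -0.005,"z": 0.12,"ax": 0.0,"ay": 0.0,"az": 0.0,"grip": -1.0},{"x": 0.0,"y": -0.005,"z": 0.17,"ax": 0.0,"ay": 0.0,"az": 0.0,"grip": -1.0},{"x": 0.0,"y": -0.005,"z": 0.205,"ax": 0.0,"ay": 0.0,"az": 0.0,"grip": -1.0},{"x": 0.0,"y": -0.005,"z": 0.221,"ax": 0.0,"ay": 0.0,"az": 0.0,"grip": -1.0},{"x": 0.0,"y": -0.005,"z": 0.221,"ax": 0.0,"ay": 0.0,"az": 0.0,"grip": -1.0}])

```text
time: 41.35
tool_pos: [0.368, 0.2304, 0.0183]
tcp_rot: [2.599, 1.764, -0.004]
wrist_force: [0.2, -0.8, -0.3]
width: 1.004
grip_force: 0.0
```

step_arm(series=[{"x": 0.0,"y": 0.0,"z": 0.0,"ax": 0.0,"ay": 0.0,"az": 0.0,"grip": 0.2},{"x": 0.0,"y": 0.0,"z": 0.0,"ax": 0.0,"ay": 0.0,"az": 0.0,"grip": 0.6},{"x": 0.0,"y": 0.0,"z": 0.0,"ax": 0.0,"ay": 0.0,"az": 0.0,"grip": 1.0},{"x": 0.0,"y": 0.0,"z": 0.0,"ax": 0.0,"ay": 0.0,"az": 0.0,"grip": 1.0},{"x": 0.0,"y": 0.0,"z": 0.0,"ax": 0.0,"ay": 0.0,"az": 0.0,"grip": 1.0},{"x": 0.0,"y": 0.0,"z": 0.0,"ax": 0.0,"ay": 0.0,"az": 0.0,"grip": 1.0}], force=40)

```text
time: 41.95
tool_pos: [0.3693, 0.2325, 0.0203]
tcp_rot: [2.596, 1.768, 0.004]
wrist_force: [0.9, -2.3, 6.8]
width: 0.568
grip_force: 40.4
```

step_arm(series=[{"x": 0.0,"y": 0.0,"z": -0.03,"ax": 0.0,"ay": 0.0,"az": 0.0,"grip": 1.0},{"x": 0.0,"y": 0.0,"z": -0.1,"ax": 0.0,"ay": 0.0,"az": 0.0,"grip": 1.0},{"x": 0.0,"y": 0.0,"z": -0.18,"ax": 0.0,"ay": 0.0,"az": 0.0,"grip": 1.0},{"x": -0.06,"y": 0.06,"z": -0.2,"ax": 0.0,"ay": 0.0,"az": 0.0,"grip": 1.0},{"x": -0.13,"y": 0.12,"z": -0.2,"ax": 0.0,"ay": 0.0,"az": -0.1,"grip": 1.0},{"x": -0.2,"y": 0.17,"z": -0.2,"ax": 0.0,"ay": 0.0,"az": -0.2,"grip": 1.0},{"x": -0.28,"y": 0.21,"z": -0.2,"ax": 0.0,"ay": 0.0,"az": -0.3,"grip": 1.0},{"x": -0.36,"y": 0.24,"z": -0.2,"ax": 0.0,"ay": 0.0,"az": -0.4,"grip": 1.0},{"x": -0.44,"y": 0.27,"z": -0.2,"ax": 0.0,"ay": 0.0,"az": -0.5,"grip": 1.0},{"x": -0.52,"y": 0.3,"z": -0.2,"ax": 0.0,"ay": 0.0,"az": -0.6,"grip": 1.0},{"x": -0.52,"y": 0.3,"z": -0.2,"ax": 0.0,"ay": 0.0,"az": -0.6,"grip": 1.0},{"x": -0.52,"y": 0.3,"z": -0.2,"ax": 0.0,"ay": 0.0,"az": -0.6,"grip": 1.0}])

```text
time: 43.15
tool_pos: [0.4117, -0.0652, 0.1188]
tcp_rot: [-2.292, -2.147, -0.0]
wrist_force: [0.1, 0.4, 0.3]
width: 0.57
grip_force: 41.3
```

```bash
python3 - <<'E'
from h import *
plates(.01); tray('scene',.022,220); P=T(-.0445,.048,.09); S=bot.read_state(); print(S['tool_pos'],S['width'],P,rel(P,ty))
E
```

```text
plate x,y mm -3.23846435546875 -50.70768737792969 (119.0386734008789, 49.978492736816406) 3.1798300743103027 5835
center 0.42987193298339843 -0.30369348144531255 (242.797607421875, 151.91688537597656) 13.54793930053711 28262
[ 0.41181481 -0.06385972  0.11880226] 0.5700436638802537 [ 0.3814526  -0.35950116  0.09      ] (array([-0.5939, -0.0242,  0.0571]), array([-0.001, -0.002, -0.569]))
```

step_arm(series=[{"x": -0.08,"y": 0.0,"z": 0.0,"ax": 0.0,"ay": 0.0,"az": -0.1,"grip": 1.0},{"x": -0.16,"y": 0.0,"z": 0.0,"ax": 0.0,"ay": 0.0,"az": -0.2,"grip": 1.0},{"x": -0.25,"y": -0.01,"z": 0.0,"ax": 0.0,"ay": 0.0,"az": -0.3,"grip": 1.0},{"x": -0.34,"y": -0.01,"z": 0.0,"ax": 0.0,"ay": 0.0,"az": -0.4,"grip": 1.0},{"x": -0.43,"y": -0.02,"z": 0.0,"ax": 0.0,"ay": 0.0,"az": -0.5,"grip": 1.0},{"x": -0.52,"y": -0.024,"z": 0.0,"ax": 0.0,"ay": 0.0,"az": -0.569,"grip": 1.0},{"x": -0.594,"y": -0.024,"z": 0.0,"ax": 0.0,"ay": 0.0,"az": -0.569,"grip": 1.0},{"x": -0.594,"y": -0.024,"z": 0.05,"ax": 0.0,"ay": 0.0,"az": -0.569,"grip": 1.0},{"x": -0.594,"y": -0.024,"z": 0.1,"ax": 0.0,"ay": 0.0,"az": -0.569,"grip": 1.0},{"x": -0.594,"y": -0.024,"z": 0.1,"ax": 0.0,"ay": 0.0,"az": -0.569,"grip": 1.0},{"x": -0.594,"y": -0.024,"z": 0.1,"ax": 0.0,"ay": 0.0,"az": -0.569,"grip": 1.0}])

```text
time: 44.35
tool_pos: [0.3824, -0.3588, 0.0687]
tcp_rot: [-1.94, -2.469, -0.001]
wrist_force: [-0.8, -0.3, 1.3]
width: 0.569
grip_force: 41.4
```

```bash
python3 - <<'E'
from h import *
S=bot.read_state(); print(S['tool_pos'],S['width'],rel(T(-.0445,.048,-.029),ty)); plates(S['tool_pos'][2]+.045); plates(.01)
E
```

```text
[ 0.38241978 -0.35878018  0.06872759] 0.5690462371657595 (array([-0.0013, -0.0021,  0.1955]), array([-0.002, -0.004,  0.004]))
plate x,y mm -10.0 -134.0 (32.0, 108.0) 90.0 3246
plate x,y mm 14.5504150390625 46.937103271484375 (92.53250122070312, 54.06864929199219) 1.847610354423523 4608
plate x,y mm -3.2942428588867188 -50.586280822753906 (119.7342300415039, 51.28616714477539) 3.8140745162963867 5949
plate x,y mm 23.0 140.0 (18.0, 102.0) 90.0 1760
```

step_arm(series=[{"x": 0.0,"y": 0.0,"z": 0.06,"ax": 0.0,"ay": 0.0,"az": 0.0,"grip": 1.0},{"x": 0.0,"y": 0.0,"z": 0.11,"ax": 0.0,"ay": 0.0,"az": 0.0,"grip": 1.0},{"x": 0.0,"y": 0.0,"z": 0.15,"ax": 0.0,"ay": 0.0,"az": 0.0,"grip": 1.0},{"x": 0.0,"y": 0.0,"z": 0.175,"ax": 0.0,"ay": 0.0,"az": 0.0,"grip": 1.0},{"x": 0.0,"y": 0.0,"z": 0.188,"ax": 0.0,"ay": 0.0,"az": 0.0,"grip": 1.0},{"x": 0.0,"y": 0.0,"z": 0.194,"ax": 0.0,"ay": 0.0,"az": 0.0,"grip": 1.0},{"x": 0.0,"y": 0.0,"z": 0.194,"ax": 0.0,"ay": 0.0,"az": 0.0,"grip": 1.0}])

```text
time: 45.15
tool_pos: [0.3825, -0.361, -0.0272]
tcp_rot: [1.943, 2.467, -0.0]
wrist_force: [0.2, 1.0, 0.0]
width: 0.569
grip_force: 41.3
```

step_arm(series=[{"x": 0.0,"y": 0.0,"z": 0.003,"ax": 0.0,"ay": 0.0,"az": 0.0,"grip": 1.0},{"x": 0.0,"y": 0.0,"z": 0.003,"ax": 0.0,"ay": 0.0,"az": 0.0,"grip": -0.25},{"x": 0.0,"y": 0.0,"z": 0.003,"ax": 0.0,"ay": 0.0,"az": 0.0,"grip": -0.4},{"x": 0.0,"y": 0.0,"z": 0.003,"ax": 0.0,"ay": 0.0,"az": 0.0,"grip": -0.45},{"x": 0.0,"y": 0.0,"z": 0.003,"ax": 0.0,"ay": 0.0,"az": 0.0,"grip": -0.45},{"x": 0.0,"y": 0.0,"z": -0.03,"ax": 0.0,"ay": 0.0,"az": 0.0,"grip": -0.45},{"x": 0.0,"y": 0.0,"z": -0.1,"ax": 0.0,"ay": 0.0,"az": 0.0,"grip": -0.45},{"x": 0.0,"y": 0.0,"z": -0.2,"ax": 0.0,"ay": 0.0,"az": 0.0,"grip": -0.45},{"x": 0.0,"y": 0.0,"z": -0.3,"ax": 0.0,"ay": 0.0,"az": 0.0,"grip": -0.45},{"x": 0.1,"y": 0.0,"z": -0.4,"ax": 0.0,"ay": 0.0,"az": 0.0,"grip": -0.45},{"x": 0.2,"y": 0.0,"z": -0.4,"ax": 0.0,"ay": 0.0,"az": 0.0,"grip": -0.45},{"x": 0.3,"y": 0.0,"z": -0.4,"ax": 0.0,"ay": 0.0,"az": 0.0,"grip": -0.45}])

```text
time: 46.35
tool_pos: [0.3517, -0.2305, 0.1744]
tcp_rot: [1.943, 2.462, 0.001]
wrist_force: [1.4, 0.7, 1.0]
width: 0.723
grip_force: 0.0
```

step_arm(series=[{"x": 0.1,"y": 0.05,"z": 0.0,"ax": 0.0,"ay": 0.0,"az": 0.0,"grip": -0.45},{"x": 0.2,"y": 0.1,"z": 0.0,"ax": 0.0,"ay": 0.0,"az": 0.0,"grip": -0.45},{"x": 0.2,"y": 0.1,"z": 0.0,"ax": 0.0,"ay": 0.0,"az": 0.0,"grip": -0.45},{"x": 0.2,"y": 0.1,"z": 0.0,"ax": 0.0,"ay": 0.0,"az": 0.0,"grip": -0.45}])

```text
time: 46.75
tool_pos: [0.3759, -0.1198, 0.1715]
tcp_rot: [1.938, 2.472, 0.0]
wrist_force: [-0.6, -0.1, -0.3]
width: 0.721
grip_force: 0.0
```

```bash
python3 - <<'E'
from h import *
plates(.01); tray('scene',.022,220); S=bot.read_state(); print(S['tool_pos'],S['time'],S['wrist_force'])
E
```

```text
plate x,y mm -3.1984710693359375 -50.927703857421875 (119.31600952148438, 50.53318786621094) 3.179830312728882 5874
plate x,y mm -2.95147705078125 46.835357666015625 (118.56378173828125, 50.62274169921875) 2.385944128036499 5865
center 0.42957635498046876 -0.3035234985351563 (241.81875610351562, 151.40394592285156) 13.541107177734375 19745
[ 0.3757564  -0.12184964  0.17135388] 46.85 [ 0.46464558 -0.54107335 -0.54872165]
```

Both plates lie full-size in the tray at (-3, -51) and (-3, +47) mm, and the hand is clear. I hand in.

```bash
python3 -c "
from workcell import bot
print(bot.finish_job())"
```

```text
the job is handed in; nothing more can be done
None
```

Job handed in, verdict not shown: by camera both stencils (two were present) lay flat on the rack, then flat in the tray; the trigger was squeezed about 1.6 s and released, judged from the gripper opening and one picture, as the joint itself can't be read.

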